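# Stir the draw beads, then ring the bell

## Task

Get the draw ready on the game table: the mixing stick lies on its rest, so first stand it ball end down in the white crock, let go, and take it again so that it can reach upright down into the jar. With it stir the beads in the blue jar, deep among them and right round by the far side, the near left and the near right, until at least two red and two white beads lie more than 20 mm from where they started, and leave the stick standing in the jar. Then push the bell's plunger fully down and let it come up, with no bead out of the jar and the mug and the pawn left alone.

Things in the scene. Friction and masses are not known exactly. Their poses are not given: they have to be found in the camera images.
- jar: Blue ceramic draw jar, open-topped straight cylinder standing fast on the table: 128 mm outside diameter, 120 mm inside, 90 mm high, inner floor 6 mm above the table. Origin: centre of the underside (table height). Its x, y, z axes are the world's.
- crock: White ceramic crock, empty open-topped straight cylinder standing fast on the table: 78 mm outside diameter, 70 mm inside, 95 mm high, inner floor 6 mm above the table. Origin: centre of the underside.
- stick: Loose mixing stick, 215 mm long, 55 g: square wooden rod, 12 mm thick, a 22 mm steel ball on one end (head), red band on the other; balances 35 mm from the ball. Starts level in a fixed wooden rest, axis 28 mm high, in two notched bridges (12 mm long, 50 wide, 32 high) at its x = -75 and +30 mm. Origin on the axis; x runs from head to red end: ball centre x = -99 mm, red end +105 mm.
- stick_head (a point): Centre of the stick's steel ball (radius 11 mm).
- plunger_top (a point): Centre of the top of the call bell's red plunger cap (22 mm in diameter), 63 mm above the table when up, in the middle of a fixed brass dome, 74 mm in diameter and 44 mm high, on an 84 mm round wooden foot. The cap is pressed straight down.
- plunger (a joint): Travel of the sprung bell plunger in m: 0 up, 0.010 fully down. The spring takes about 2 N to start and 7 N to bottom.
- mug: Bystander: loose orange mug, 76 mm in diameter, 80 mm high. Origin: centre of the underside.
- pawn: Bystander: loose pale wooden game pawn, 34 mm foot, 66 mm high. Origin: centre of the underside.
- red1: Red round bead, 24 mm in diameter, loose in the jar, one of six in one layer (reds start together on the left (+y) half, whites on the right). Origin: its centre.
- red2: Red round bead, 24 mm in diameter, loose in the jar, one of six in one layer (reds start together on the left (+y) half, whites on the right). Origin: its centre.
- red3: Red round bead, 24 mm in diameter, loose in the jar, one of six in one layer (reds start together on the left (+y) half, whites on the right). Origin: its centre.
- white1: White round bead, 24 mm in diameter, loose in the jar, one of six in one layer (reds start together on the left (+y) half, whites on the right). Origin: its centre.
- white2: White round bead, 24 mm in diameter, loose in the jar, one of six in one layer (reds start together on the left (+y) half, whites on the right). Origin: its centre.
- white3: White round bead, 24 mm in diameter, loose in the jar, one of six in one layer (reds start together on the left (+y) half, whites on the right). Origin: its centre.

How it is judged:
On the way, in this order (a step that is already met when the one before it is completed fails the run):
1. The stick stands leaning in the white crock, its steel ball at the bottom (ball centre lower than 40 mm above the table), let go by the gripper for 0.3 s (horizontal distance between stick_head and crock below 0.033 m and z of stick_head in the frame of crock below 0.04 m and contact force between the fingers and stick below 0.05 N), for 0.3 s.
2. Steel ball deep among the beads (centre under 36 mm above the table) passes the far side of the jar (15 mm or more beyond its axis, towards +x) (x of stick_head in the frame of jar above 0.015 m and z of stick_head in the frame of jar below 0.036 m and horizontal distance between stick_head and jar below 0.055 m).
3. Steel ball deep among the beads (centre under 36 mm above the table) passes the near left of the jar (15 mm or more to +y and 5 mm or more to -x of its axis) (y of stick_head in the frame of jar above 0.015 m and x of stick_head in the frame of jar below -0.005 m and z of stick_head in the frame of jar below 0.036 m and horizontal distance between stick_head and jar below 0.055 m).
4. Steel ball deep among the beads (centre under 36 mm above the table) passes the near right of the jar (15 mm or more to -y and 5 mm or more to -x of its axis) (y of stick_head in the frame of jar below -0.015 m and x of stick_head in the frame of jar below -0.005 m and z of stick_head in the frame of jar below 0.036 m and horizontal distance between stick_head and jar below 0.055 m).
5. With the stick let go, ball end down in the jar, the bell's plunger is pushed fully down: 8.5 mm or more of its 10 mm stroke, for 0.1 s (horizontal distance between stick_head and jar below 0.055 m and z of stick_head in the frame of jar below 0.06 m and contact force between the fingers and stick below 0.05 N and value of joint plunger above 0.0085 m), for 0.1 s.
At the end, for the whole second after the job is handed in: Stick let go at rest in the blue jar, ball end down (ball centre under 60 mm above the table); at least 2 of 3 red and 2 of 3 white beads over 20 mm from where they started; all beads in the jar; bell plunger up again (within 2 mm); the robot touches nothing (horizontal distance between stick_head and jar below 0.055 m and z of stick_head in the frame of jar below 0.06 m and contact force between the fingers and stick below 0.05 N and linear speed of stick below 0.05 m/s and (distance of each of red1, red2 from where it was at the start of the episode above 0.02 m or distance of each of red1, red3 from where it was at the start of the episode above 0.02 m or distance of each of red2, red3 from where it was at the start of the episode above 0.02 m) and (distance of each of white1, white2 from where it was at the start of the episode above 0.02 m or distance of each of white1, white3 from where it was at the start of the episode above 0.02 m or distance of each of white2, white3 from where it was at the start of the episode above 0.02 m) and value of joint plunger below 0.002 m and contact force between each of the arm, the fingers and anything else below 0.05 N).
It fails at once if The mug is shifted more than 20 mm or tipped over 0.4 rad (distance of mug from where it was at the start of the episode above 0.02 m or angle between mug's own z axis and vertical above 0.4 rad).
It fails at once if The pawn is shifted more than 20 mm or tipped over 0.4 rad (distance of pawn from where it was at the start of the episode above 0.02 m or angle between pawn's own z axis and vertical above 0.4 rad).
It fails at once if A bead leaves the jar (its centre more than 65 mm off the jar's axis) (horizontal distance between any of red1, red2, red3, white1, white2, white3 and jar above 0.065 m).
It also fails if it takes over 72 s, if anything falls off the work surface, if the arm or the gripper's body presses on something with over 40 N, if the wrist force passes 120 N, or if a joint passes its speed limit or range.

## Robot

A 6-joint arm with a two-finger parallel gripper is mounted at the origin on the work surface. World frame = base frame: x ahead of the robot, y to its left, z up, the work surface at z = 0. Lengths are in m, angles in rad, forces in N, time in s.
With the tool pointing down it reaches from about 0.35 to 0.775 m from the base axis. Payload 7.3 kg.
Tool frame: the origin (TCP) lies at the very end of the fingers, on their centre line; the grasp point (between the pads) lies 19 mm behind it; z points along the fingers, y is the line along which they close (so a half turn about z gives the same grasp; the last joint's range is limited). The gripper opens to 92 mm and grips with 3 to 60 N. Pads are 19 mm wide; open, the fingers measure 130 mm over their backs; the gripper's body (75 mm by 190 mm) begins 47 mm behind the grasp point.
Start: joints at [1.165, 0.342, 1.524, -0, 1.275, -0.146], TCP at [0.135, 0.507, 0.227] pointing down, gripper open.
Joint ranges: [-2.53, 2.53], [-0.77, 2.02], [0.04, 2.7], [-1, 4.14], [0.28, 2.66], [-3.11, 3.11]. Speed limits (rad/s): [2.57, 2.57, 3.14, 3.14, 3.14, 3.14].

## Interface

Orientations are given as [roll, pitch, yaw] about the fixed x, y, z axes, in that order (R = Rz(yaw) Ry(pitch) Rx(roll)).
In Python, from cell import telemetry, eyes, job gives the robot as it stands.
- The arm moves only by the tool apply_moves, never from a script. Its arguments are lists of equal length, an entry for each row: "delta_pos": the shift along the world's x, y, z each as a share of 0.4 m, from -1 to 1, a list of three; "dr": the turn, a rotation vector about the world's x, y, z each as a share of 0.5 rad, from -1 to 1, a list of three; "jaw": the opening, from 0 (shut) to 1 (fully open). A call has 1 to 8 rows; each row is the pose to reach, as a shift and turn from the pose commanded when the call began; what a row does not reach only later rows make up. A row lasts 1/12 s, in which the tool goes at most 41.7 mm and 7.16 degrees, less where a joint would pass 70% of its speed; a pose out of reach is approached as far as the arm can. A call with a number of a shift or a turn outside -1 to 1 is refused whole. A call with a gripper value outside its range is refused whole. The fingers move at their own pace and stop on an object; "force" is the grip in N (left out, the last holds). Time passes only in rows, so rows that repeat a pose let the fingers close. It gives the time, the measured TCP pose, the force, the opening and the grip force at its end, in the units of the state.
- telemetry.observe(): the state, without advancing time (a new reading comes with each control period).
- eyes.read_camera(name): name is "scene" or "top" or "wrist"; returns the picture (480x640x3 uint8, red, green, blue); there is no depth.
- eyes.camera_model(name): a dict with "vertical_fov" (degrees; the focal length in pixels is half the picture's height over the tangent of half this angle, whatever the lens; pixels are square), "cx", "cy" (the principal point, pixels), "rvec" (rotation vector, rad) and "tvec" (3), from world to camera coordinates, as OpenCV has them; the wrist camera has in their place "hand_eye" (4x4, takes a point from camera to tool coordinates, whose origin is the TCP and whose axes are the flange's). Camera axes: x right, y down, z forward; pixel columns grow to the right and rows downward; lengths in m; the calibration is good to about 2 mm. A picture is of the moment at which its call begins: read the wrist's pose just before it. camera_model takes no time and is no camera call.
- job.hand_in(): hands the job in; it is judged then, once.
The state is a dict: "time": time; "qpos": joint angles; "qvel": joint speeds; "joint_efforts": joint torques, N m; "tool_pos": TCP position; "tool_rot": TCP orientation; "contact_force": force on the tool from outside, world axes, zero at the start; "torque": the same for the moment, N m; "opening": finger opening in m; "grip_force": force on a finger pad.
Only numpy, scipy, OpenCV 4.12 (cv2) and the standard library are available. Lean on these libraries where they do the work, as an engineer would, in place of code of your own. Each camera call takes 0.05 s, during which the arm holds its last target. There are 200 camera calls.

## Working session

There is one attempt and no reset: what is moved stays moved. The work goes in short steps, Python scripts to look and compute and a tool call to move; the robot and the scene stay as the last step left them, time stands still between calls to the robot, and variables do not carry over. Pictures are saved under pics/ and viewed, at most 10 in all, crops included, and the job is handed in when it is done.

Besides the shell and the picture viewer there is one more tool, called after "Call:" as name(argument=value, ...), one argument or row to a line, values as JSON. apply_moves: Moves the arm, as the interface text tells. Its arguments: {"type":"object","properties":{"delta_pos":{"type":"array"},"dr":{"type":"array"},"jaw":{"type":"array"},"force":{"type":"number"}},"required":["delta_pos","dr","jaw"]}

```bash
mkdir -p pics; ls; python3 - <<'E'
from cell import telemetry, eyes, job
import cv2,numpy as np
s=telemetry.observe();print({k:np.round(v,3).tolist() for k,v in s.items()})
for n in ["scene","top","wrist"]:
    print(n,eyes.camera_model(n))
for n in ["scene","top"]:
    cv2.imwrite(f"pics/{n}0.png",cv2.cvtColor(eyes.read_camera(n),cv2.COLOR_RGB2BGR))
E
```

```text
pics
{'time': 0.0, 'qpos': [1.165, 0.343, 1.525, -0.0, 1.275, -0.146], 'qvel': [0.0, 0.0, -0.002, -0.001, -0.003, 0.0], 'joint_efforts': [0.0, -43.124, -24.423, 0.072, 0.056, -0.0], 'tool_pos': [0.135, 0.507, 0.226], 'tool_rot': [-3.14, -0.0, 2.882], 'contact_force': [-0.116, -0.178, -0.22], 'torque': [-0.001, 0.026, 0.02], 'grip_force': 0.0, 'opening': 0.092}
scene {'vertical_fov': 55.773371396502256, 'cx': 317.574384714318, 'cy': 245.2903492511066, 'rvec': array([ 1.96962744,  1.59419426, -0.61016574]), 'tvec': array([-0.08130955, -0.39430597,  1.23853854])}
top {'vertical_fov': 50.41336130171448, 'cx': 327.367496521572, 'cy': 239.70580978784025, 'rvec': array([ 2.12445728, -2.13846223,  0.13283106]), 'tvec': array([-0.02776091,  0.53923662,  0.88000186])}
wrist {'vertical_fov': 68.60705399499871, 'cx': 314.07542845313645, 'cy': 237.66610109534855, 'hand_eye': array([[ 4.31915034e-05, -9.64136010e-01, -2.65408650e-01,
         7.17792422e-02],
       [ 9.99999843e-01,  1.89890841e-04, -5.27070617e-04,
        -6.25832922e-04],
       [ 5.58566434e-04, -2.65408586e-01,  9.64135867e-01,
        -1.56135487e-01],
       [ 0.00000000e+00,  0.00000000e+00,  0.00000000e+00,
         1.00000000e+00]])}
```

View pics/scene0.png

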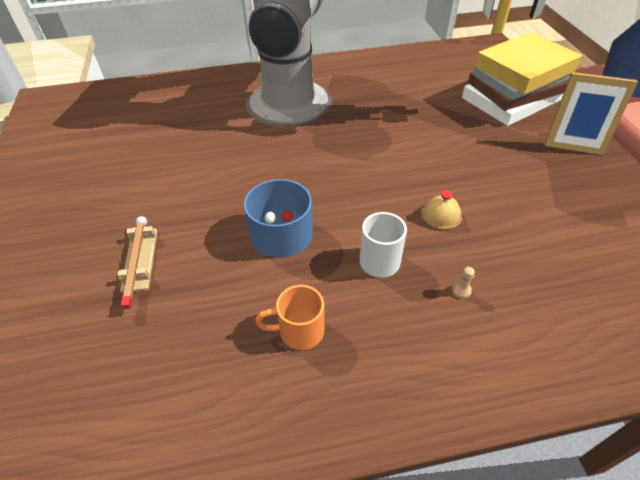

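View pics/top0.png

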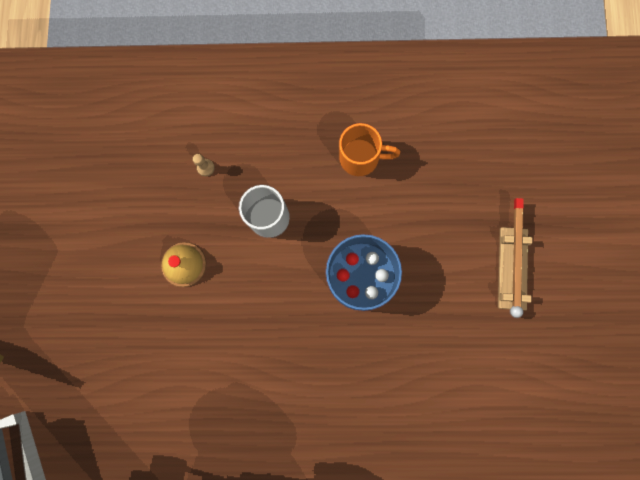

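The top view shows: the jar rim centred about (364,272), crock rim (262,208), bell cap (175,261), stick ball (516,312), red end (519,203), mug (360,147) and pawn (200,160). Beads are on the jar floor, reds left and whites right.

```bash
cat > h.py <<'E'
import cv2,numpy as np
from cell import telemetry, eyes
from scipy.spatial.transform import Rotation as R
def cam(n):
    m=eyes.camera_model(n);f=240/np.tan(np.radians(m["vertical_fov"])/2)
    K=np.array([[f,0,m["cx"]],[0,f,m["cy"]],[0,0,1]])
    if "rvec" in m: Rm=cv2.Rodrigues(np.array(m["rvec"]))[0]; return K,Rm,np.array(m["tvec"])
    s=telemetry.observe();T=np.eye(4);T[:3,:3]=R.from_euler("xyz",s["tool_rot"]).as_matrix();T[:3,3]=s["tool_pos"]
    W=np.linalg.inv(T@m["hand_eye"]);return K,W[:3,:3],W[:3,3]
def at(c,uv,z):
    K,Rm,t=c;d=Rm.T@np.linalg.inv(K)@np.array([uv[0],uv[1],1.]);o=-Rm.T@t
    return o+d*(z-o[2])/d[2]
def proj(c,p):
    K,Rm,t=c;q=K@(Rm@np.asarray(p,float)+t);return q[:2]/q[2]
def shot(n,name=None):
    im=eyes.read_camera(n)
    if name: cv2.imwrite(f"pics/{name}.png",cv2.cvtColor(im,cv2.COLOR_RGB2BGR))
    return im
def blobs(mask,amin=15):
    n,l,st,ce=cv2.connectedComponentsWithStats(mask.astype(np.uint8))
    return [(ce[i].round(1).tolist(),int(st[i,4]),st[i,:4].tolist()) for i in range(1,n) if st[i,4]>=amin]
E
python3 - <<'E'
from h import *
for n,pz in [("top",None),("scene",None)]:
    im=cv2.cvtColor(cv2.imread(f"pics/{n}0.png"),cv2.COLOR_BGR2RGB);c=cam(n)
    hsv=cv2.cvtColor(im,cv2.COLOR_RGB2HSV);h,s,v=[hsv[...,i].astype(int) for i in range(3)]
    print(n,"campos",-c[1].T@c[2])
    red=((h<6)|(h>174))&(s>200)&(v>120)
    for z in (.018,.034,.063):
        print("red z",z,[(b[0],b[1],at(c,b[0],z).round(4).tolist()[:2]) for b in blobs(red)])
    wh=(s<40)&(v>140)
    for z in (.018,.028,.095):
        print("white z",z,[(b[0],b[1],b[2],at(c,b[0],z).round(4).tolist()[:2]) for b in blobs(wh) if b[0][1]>130 ])
    bl=(h>100)&(h<120)&(s>110); print("blue",[b for b in blobs(bl,300)])
    org=(h>8)&(h<16)&(s>220)&(v>170); print("org",[b for b in blobs(org,100)])
c=cam("top")
for nm,uv,z in [("jar",(364,272),.09),("crock",(262,208),.095),("plg",(175,261),.063),("head",(516,312),.028),("redend",(519,203),.028),("mug",(360,147),.08),("pawn",(198,159),.06)]:
    p=at(c,uv,z);print(nm,p.round(4),proj(cam("scene"),p).round(0))
E
```

```text
top campos [ 0.4013556  -0.05443726  0.94968434]
red z 0.018 [([518.5, 202.7], 58, [0.6086, -0.3849]), ([352.1, 258.9], 77, [0.5064, -0.076]), ([174.9, 260.7], 71, [0.5055, 0.2519]), ([342.7, 275.1], 77, [0.4767, -0.0585]), ([352.6, 291.8], 26, [0.4462, -0.0762])]
red z 0.034 [([518.5, 202.7], 58, [0.6051, -0.3792]), ([352.1, 258.9], 77, [0.5046, -0.0756]), ([174.9, 260.7], 71, [0.5037, 0.2466]), ([342.7, 275.1], 77, [0.4754, -0.0584]), ([352.6, 291.8], 26, [0.4454, -0.0758])]
red z 0.063 [([518.5, 202.7], 58, [0.5986, -0.3689]), ([352.1, 258.9], 77, [0.5013, -0.075]), ([174.9, 260.7], 71, [0.5005, 0.2371]), ([342.7, 275.1], 77, [0.4731, -0.0583]), ([352.6, 291.8], 26, [0.444, -0.0751])]
white z 0.018 [([262.2, 208.1], 447, [239, 185, 45, 45], [0.6033, 0.0911]), ([372.0, 258.4], 73, [368, 254, 9, 10], [0.507, -0.1125]), ([380.6, 274.7], 115, [375, 269, 12, 13], [0.477, -0.1276]), ([370.9, 291.6], 90, [366, 286, 10, 12], [0.4464, -0.1094]), ([515.7, 311.3], 105, [510, 306, 12, 11], [0.4097, -0.3679]), ([7.5, 421.3], 151, [0, 415, 16, 13], [0.22, 0.541]), ([26.7, 467.7], 107, [23, 449,
[... 1703 characters left out ...]
095 [([269.7, 216.7], 96, [265, 211, 10, 12], [0.5218, -0.1113]), ([381.8, 243.7], 2362, [361, 212, 46, 65], [0.6274, 0.0669]), ([141.3, 219.7], 69, [136, 216, 11, 9], [0.4785, -0.3393]), ([530.1, 451.2], 3037, [389, 422, 236, 56], [0.9865, 0.1449]), ([619.4, 470.8], 764, [566, 452, 74, 28], [1.0282, 0.2364])]
blue [([629.9, 60.1], 389, [614, 36, 26, 43]), ([588.8, 115.1], 1402, [565, 93, 49, 46])]
org []
jar [ 0.4759 -0.0941  0.09  ] [276. 200.]
crock [0.5868 0.0794 0.095 ] [382. 226.]
plg [0.4999 0.2369 0.063 ] [444. 193.]
head [ 0.4084 -0.365   0.028 ] [140. 220.]
redend [ 0.6058 -0.3822  0.028 ] [124. 302.]
mug [ 0.6986 -0.0909  0.08  ] [298. 299.]
pawn [0.6867 0.2032 0.06  ] [467. 270.]
```

Call:
apply_moves(
  delta_pos=[
    [0.7, -0.8, 0],
    [0.7, -0.8, 0],
    [0.7, -0.8, 0],
    [0.7, -0.8, 0],
    [0.7, -0.8, 0],
    [0.7, -0.8, 0],
    [0.7, -0.8, 0],
    [0.7, -0.8, 0],
  ],
  dr=[
    [0, 0, 0.1],
    [0, 0, 0.2],
    [0, 0, 0.3],
    [0, 0, 0.36],
    [0, 0, 0.36],
    [0, 0, 0.36],
    [0, 0, 0.36],
    [0, 0, 0.36],
  ],
  jaw=[0.6, 0.6, 0.6, 0.6, 0.6, 0.6, 0.6, 0.6],
)

```text
time: 0.77
tool_pos: [0.3551, 0.2547, 0.2267]
tool_rot: [3.142, -0.0, 3.062]
contact_force: [0.6, 0.4, 0.1]
opening: 0.0552
grip_force: 0.0
```

Call:
apply_moves(
  delta_pos=[
    [0.32, -0.76, 0],
    [0.32, -0.76, 0],
    [0.32, -0.76, 0],
    [0.32, -0.76, 0],
    [0.32, -0.76, 0],
    [0.32, -0.76, 0],
    [0.32, -0.76, 0],
    [0.32, -0.76, 0],
  ],
  dr=[
    [0, 0, 0],
    [0, 0, 0],
    [0, 0, 0],
    [0, 0, 0],
    [0, 0, 0],
    [0, 0, 0],
    [0, 0, 0],
    [0, 0, 0],
  ],
  jaw=[0.6, 0.6, 0.6, 0.6, 0.6, 0.6, 0.6, 0.6],
)

```text
time: 1.43
tool_pos: [0.4827, -0.0499, 0.2265]
tool_rot: [3.142, -0.0, 3.061]
contact_force: [1.0, 0.0, -0.1]
opening: 0.0553
grip_force: 0.0
```

Call:
apply_moves(
  delta_pos=[
    [0.16, -0.8, -0.1],
    [0.16, -0.8, -0.1],
    [0.16, -0.8, -0.1],
    [0.16, -0.8, -0.1],
    [0.16, -0.8, -0.1],
    [0.16, -0.8, -0.1],
    [0.16, -0.8, -0.1],
    [0.16, -0.8, -0.1],
  ],
  dr=[
    [0, 0, 0],
    [0, 0, 0],
    [0, 0, 0],
    [0, 0, 0],
    [0, 0, 0],
    [0, 0, 0],
    [0, 0, 0],
    [0, 0, 0],
  ],
  jaw=[0.6, 0.6, 0.6, 0.6, 0.6, 0.6, 0.6, 0.6],
)

```text
time: 2.1
tool_pos: [0.546, -0.3699, 0.1857]
tool_rot: [3.141, -0.001, 3.061]
contact_force: [0.8, 0.5, 1.1]
opening: 0.0552
grip_force: 0.0
```

```bash
python3 - <<'E'
from h import *
print(telemetry.observe()["tool_pos"],telemetry.observe()["tool_rot"],telemetry.observe()["qpos"])
c=cam("wrist");im=shot("wrist","w1")
for nm,p in [("head",(.4096,-.3647,.028)),("red",(.613,-.380,.028))]: print(nm,proj(c,p))
hsv=cv2.cvtColor(im,cv2.COLOR_RGB2HSV);h,s,v=[hsv[...,i].astype(int) for i in range(3)]
print([(b,at(c,b[0],.03).round(4)) for b in blobs(((h<6)|(h>174))&(s>200)&(v>120),40)])
E
```

```text
[ 0.54604531 -0.36992888  0.18568377] [ 3.14107512e+00 -8.20104831e-04  3.06100682e+00] [-7.11508351e-01  6.23950005e-01  1.17166995e+00 -6.75591163e-05
  1.34694020e+00 -2.20170360e+00]
head [307.74833201  58.57715226]
red [309.90829875 290.82781604]
[(([632.4, 150.9], 330, [623, 139, 17, 25]), array([ 0.5046, -0.0922,  0.03  ])), (([307.5, 284.4], 250, [301, 276, 14, 18]), array([ 0.6053, -0.3816,  0.03  ]))]
```

View pics/w1.png

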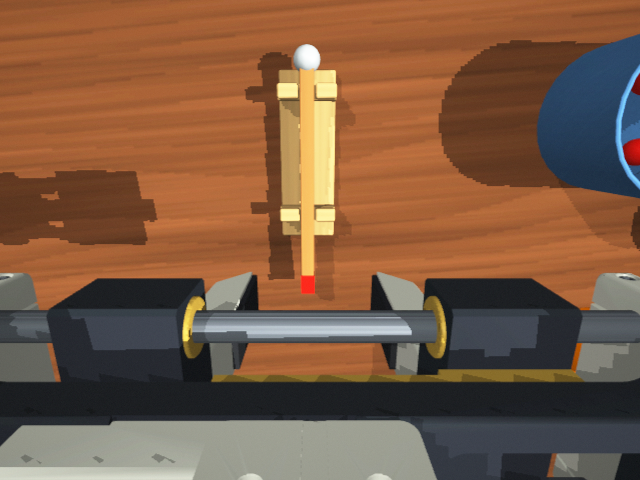

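The wrist view shows the stick straight along column 307 (ball at row 59, red end at row 292), centred between the open fingers and aligned with them. It agrees with the top view within about 2 mm.

Call:
apply_moves(
  delta_pos=[
    [0.07, -0.022, -0.1],
    [0.07, -0.022, -0.2],
    [0.07, -0.022, -0.3],
    [0.07, -0.022, -0.4],
    [0.07, -0.022, -0.435],
    [0.07, -0.022, -0.435],
    [0.07, -0.022, -0.435],
    [0.07, -0.022, -0.435],
  ],
  dr=[
    [0, 0, 0],
    [0, 0, 0],
    [0, 0, 0],
    [0, 0, 0],
    [0, 0, 0],
    [0, 0, 0],
    [0, 0, 0],
    [0, 0, 0],
  ],
  jaw=[0.6, 0.6, 0.6, 0.6, 0.6, 0.6, 0.6, 0.6],
)

```text
time: 2.82
tool_pos: [0.5745, -0.3762, 0.0128]
tool_rot: [3.141, 0.0, 3.062]
contact_force: [0.4, -0.4, 0.1]
opening: 0.0551
grip_force: 0.0
```

Call:
apply_moves(
  delta_pos=[
    [0, 0, 0],
    [0, 0, 0],
    [0, 0, 0],
    [0, 0, 0],
    [0, 0, 0],
    [0, 0, 0],
    [0, 0, 0],
    [0, 0, 0],
  ],
  dr=[
    [0, 0, 0],
    [0, 0, 0],
    [0, 0, 0],
    [0, 0, 0],
    [0, 0, 0],
    [0, 0, 0],
    [0, 0, 0],
    [0, 0, 0],
  ],
  jaw=[0, 0, 0, 0, 0, 0, 0, 0],
  force=50,
)

```text
time: 3.48
tool_pos: [0.5744, -0.3771, 0.013]
tool_rot: [-3.14, 0.001, 3.062]
contact_force: [0.7, -3.3, -0.9]
opening: 0.0113
grip_force: 49.9
```

Call:
apply_moves(
  delta_pos=[
    [0, 0, 0.1],
    [0, 0, 0.2],
    [0, 0, 0.3],
    [0, 0, 0.4],
    [0, 0, 0.5],
    [0, 0, 0.55],
    [0, 0, 0.55],
    [0, 0, 0.55],
  ],
  dr=[
    [0, 0, 0],
    [0, 0, 0],
    [0, 0, 0],
    [0, 0, 0],
    [0, 0, 0],
    [0, 0, 0],
    [0, 0, 0],
    [0, 0, 0],
  ],
  jaw=[0, 0, 0, 0, 0, 0, 0, 0],
)

```text
time: 4.15
tool_pos: [0.5747, -0.3763, 0.234]
tool_rot: [-3.141, 0.002, 3.062]
contact_force: [-0.1, 0.4, -2.0]
opening: 0.0112
grip_force: 49.9
```

Call:
apply_moves(
  delta_pos=[
    [0.075, 0.75, 0.15],
    [0.075, 0.75, 0.15],
    [0.075, 0.75, 0.15],
    [0.075, 0.75, 0.15],
    [0.075, 0.75, 0.15],
    [0.075, 0.75, 0.15],
    [0.075, 0.75, 0.15],
    [0.075, 0.75, 0.15],
  ],
  dr=[
    [0, 0, 0.1],
    [0, 0, 0.2],
    [0, 0, 0.3],
    [0, 0, 0.43],
    [0, 0, 0.43],
    [0, 0, 0.43],
    [0, 0, 0.43],
    [0, 0, 0.43],
  ],
  jaw=[0, 0, 0, 0, 0, 0, 0, 0],
)

```text
time: 4.82
tool_pos: [0.604, -0.0707, 0.2918]
tool_rot: [3.138, -0.002, -3.002]
contact_force: [0.7, 0.4, -0.3]
opening: 0.0113
grip_force: 50.0
```

Call:
apply_moves(
  delta_pos=[
    [0.15, 0.415, 0],
    [0.15, 0.415, 0],
    [0.15, 0.415, 0],
    [0.15, 0.415, 0],
    [0.15, 0.415, 0],
    [0.15, 0.415, 0],
    [0.15, 0.415, 0],
    [0.15, 0.415, 0],
  ],
  dr=[
    [0.022, -0.16, 0],
    [0.044, -0.32, 0],
    [0.066, -0.48, 0],
    [0.088, -0.64, 0],
    [0.11, -0.8, 0],
    [0.129, -0.951, 0],
    [0.129, -0.951, 0],
    [0.129, -0.951, 0],
  ],
  jaw=[0, 0, 0, 0, 0, 0, 0, 0],
)

```text
time: 5.48
tool_pos: [0.6628, 0.0898, 0.2905]
tool_rot: [3.141, 0.474, -3.007]
contact_force: [0.5, -0.6, -0.4]
opening: 0.0119
grip_force: 49.9
```

Call:
apply_moves(
  delta_pos=[
    [0, 0, 0],
    [0, 0, 0],
    [0, 0, 0],
    [0, 0, 0],
    [0, 0, 0],
    [0, 0, 0],
    [0, 0, 0],
    [0, 0, 0],
  ],
  dr=[
    [0.022, -0.16, 0],
    [0.044, -0.32, 0],
    [0.066, -0.48, 0],
    [0.088, -0.64, 0],
    [0.11, -0.8, 0],
    [0.129, -0.951, 0],
    [0.129, -0.951, 0],
    [0.129, -0.951, 0],
  ],
  jaw=[0, 0, 0, 0, 0, 0, 0, 0],
)

```text
time: 6.15
tool_pos: [0.6655, 0.0731, 0.305]
tool_rot: [3.1, 0.94, -3.006]
contact_force: [-0.2, 1.3, 0.1]
opening: 0.0111
grip_force: 49.9
```

```bash
python3 - <<'E'
from h import *
s=telemetry.observe();print(s["tool_pos"],R.from_euler("xyz",s["tool_rot"]).as_matrix().round(3),s["qpos"].round(3),s["opening"])
shot("scene","s2")
E
```

```text
[0.66548436 0.07310828 0.30500838] [[-0.585 -0.169  0.794]
 [-0.08   0.985  0.151]
 [-0.807  0.025 -0.59 ]] [-0.125  0.196  1.887  1.069  0.287 -2.779] 0.011135563489181363
```

View pics/s2.png

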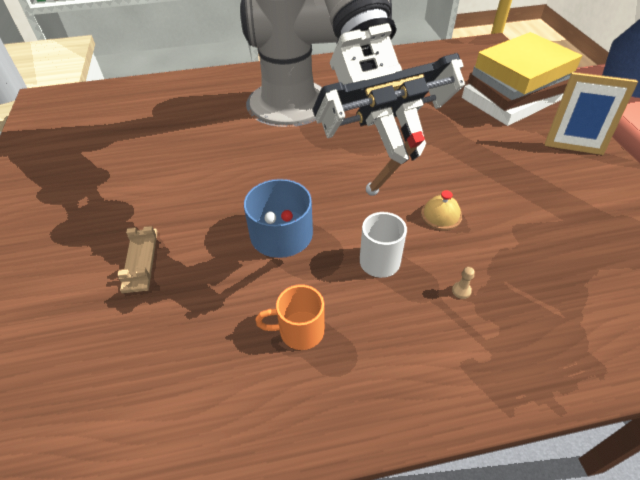

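The scene view shows the stick firmly held, ball down near (373,188), above the crock at (383,226). Joint 5 sits at its lower limit, so the forward lean can't go further. I'll turn the lean to the left (azimuth 45°) instead.

```bash
cat >> h.py <<'E'
def Rdes(a,l):  # tool perpendicular to a stick leaning l from vertical towards azimuth a (rad)
    x=-np.array([np.sin(l)*np.cos(a),np.sin(l)*np.sin(a),np.cos(l)]);z=np.array([np.cos(l)*np.cos(a),np.cos(l)*np.sin(a),-np.sin(l)])
    return np.stack([x,np.cross(z,x),z],1)
def need(Rd,p):
    s=telemetry.observe();Rc=R.from_euler("xyz",s["tool_rot"])
    print("dpos",((np.array(p)-s["tool_pos"])/.4).round(3),"dr",((R.from_matrix(Rd)*Rc.inv()).as_rotvec()/.5).round(3),"q",np.round(s["qpos"],2))
E
python3 - <<'E'
from h import *
need(Rdes(np.radians(45),np.radians(30)),(.642,.135,.29))
E
```

```text
dpos [-0.059  0.158 -0.038] dr [ 0.056 -0.21   1.229] q [-0.13  0.2   1.89  1.08  0.29 -2.79]
```

```bash
cat >> h.py <<'E'
def Rfk(q,s4=1): return R.from_euler("ZYZYZ",[q[0],q[1]+q[2],s4*q[3],q[4],q[5]+np.pi/2]).as_matrix() if 0 else (R.from_euler("ZYZ",[q[0],q[1]+q[2],s4*q[3]])*R.from_euler("YZ",[q[4],q[5]+np.pi/2])).as_matrix()
def wr(Rd,j1,f): # wrist joints for orientation given base and forearm angle
    M=R.from_euler("ZY",[j1,f]).inv()*R.from_matrix(Rd)
    a,b,c=M.as_euler("ZYZ"); return np.round([a,b,(c-np.pi/2+np.pi)%(2*np.pi)-np.pi],2)
E
python3 - <<'E'
from h import *
s=telemetry.observe();Rm=R.from_euler("xyz",s["tool_rot"]).as_matrix();q=s["qpos"]
for s4 in (1,-1): print(s4,np.abs(Rfk(q,s4)-Rm).max())
for a in (20,45,60,75,90):
  for f in (2.1,2.3,2.5):
    print(a,f,wr(Rdes(np.radians(a),np.radians(30)),-0.1,f),wr(Rdes(np.radians(-a),np.radians(30)),.3,f))
E
```

```text
1 5.828670879282072e-16
-1 1.542963605509764
20 2.1 [1.47 0.39 3.01] [-1.41  0.56  0.18]
20 2.3 [1.94 0.42 2.5 ] [-1.74  0.56  0.56]
20 2.5 [2.28 0.52 2.12] [-2.02  0.62  0.9 ]
45 2.1 [1.34 0.76 2.9 ] [-1.28  0.93  0.3 ]
45 2.3 [1.56 0.73 2.61] [-1.44  0.88  0.55]
45 2.5 [1.78 0.75 2.31] [-1.6   0.87  0.81]
60 2.1 [1.26 0.98 2.82] [-1.19  1.14  0.39]
60 2.3 [1.4  0.93 2.58] [-1.29  1.07  0.6 ]
60 2.5 [1.55 0.91 2.33] [-1.4   1.03  0.82]
75 2.1 [1.17 1.19 2.73] [-1.09  1.35  0.48]
75 2.3 [1.25 1.12 2.53] [-1.14  1.26  0.67]
75 2.5 [1.35 1.07 2.31] [-1.21  1.18  0.87]
90 2.1 [1.07 1.39 2.63] [-0.98  1.54  0.6 ]
90 2.3 [1.11 1.3  2.45] [-0.99  1.43  0.77]
90 2.5 [1.17 1.21 2.26] [-1.02  1.32  0.94]
```

```bash
cat > k.py <<'E'
from h import *
from scipy.optimize import least_squares
def fk(q,P):
    A,B,L,H,a0=P;Rm=Rfk(q);f=q[1]+q[2]
    r=a0+A*np.sin(q[1])+B*np.sin(f);z=H+A*np.cos(q[1])+B*np.cos(f)
    return np.array([r*np.cos(q[0]),r*np.sin(q[0]),z])+L*Rm[:,2],Rm
s=telemetry.observe()
D=[([1.165,.3425,1.5245,0,1.275,-.146],[.135,.507,.2265]),([-.711508,.62395,1.17167,0,1.34694,-2.2017],[.546045,-.369929,.185684]),(s["qpos"],s["tool_pos"])]
P=np.array([.4,.4,.25,.25,0])
if __name__=="__main__":
    o=least_squares(lambda p:np.concatenate([fk(q,p)[0]-x for q,x in D]),P);print(o.x.round(4),o.fun.round(4))
E
python3 k.py
```

```text
[ 0.6751  0.678   0.4349  0.2265 -0.3871] [ 0.0576 -0.0587  0.0031 -0.0402 -0.0662  0.0027  0.0123 -0.0493 -0.0058]
```

```bash
sed -i 's/A,B,L,H,a0=P/A,B,L,H,a0=P[:5]/; s/return np.array(\[r\*np.cos(q\[0\]),r\*np.sin(q\[0\]),z\])/e=P[5];c,s_=np.cos(q[0]),np.sin(q[0]);return np.array([r*c-e*s_,r*s_+e*c,z])/; s/\.25,0\])/.25,0,.0763])/' k.py; python3 k.py
```

```text
[ 0.5254  0.3599  0.3099  0.1484 -0.0024  0.077 ] [-0.0012 -0.0005  0.0018  0.0004  0.0004 -0.0011  0.0007 -0.0016 -0.0007]
```

```bash
cat >> k.py <<'E'
P=np.array([ 0.5254,0.3599,0.3099,0.1484,-0.0024,0.077])
lo=np.array([-2.53,-.77,.04,-1,.28,-3.11]);hi=np.array([2.53,2.02,2.7,4.14,2.66,3.11])
def ik(p,Rd,q0):
    def f(q):
        x,Rm=fk(q,P);return np.concatenate([(x-p)*5,(R.from_matrix(Rd@Rm.T)).as_rotvec()])
    o=least_squares(f,np.clip(q0,lo+.01,hi-.01),bounds=(lo,hi));return o.x,np.abs(o.fun).max()
C=np.array([.5868,.0794])
if __name__=="__main__":
    for a in (-70,-90,-100,-110,-120,-135,60,75,90,110):
        A=np.radians(a);l=np.radians(30);R1=Rdes(A,l);u=-R1[:,0];d=R1[:,2]
        out=[]
        for zB,kind in ((.13,1),(.022,1),(.022,2)):
            B=np.array([*(C-.018*np.array([np.cos(A),np.sin(A)])),zB])
            if kind==1: p=B+.1665*u+.015*d;Rd=R1
            else: p=B+.155*u;Rd=np.stack([-d,R1[:,1],-u],1)
            best=None
            for g6 in (-2.8,-1.5,0,1.5,2.8):
                for flip in (0,1) if kind==2 else (0,):
                    q,e=ik(p,Rd@np.diag([-1,-1,1]) if flip else Rd,np.array([0,.4,1.7,.8 if a>0 else -.5,1,g6]))
                    if best is None or e<best[1]-1e-3: best=(q.round(2).tolist(),round(e,3),flip)
            out.append(best)
        print(a,*out,sep="\n   ")
E
python3 k.py
```

```text
[ 0.5254  0.3599  0.3099  0.1484 -0.0024  0.077 ] [-0.0012 -0.0005  0.0018  0.0004  0.0004 -0.0011  0.0007 -0.0016 -0.0007]
-70
   ([0.3, 0.53, 1.48, -1.0, 1.33, 0.34], np.float64(0.08), 0)
   ([0.3, 0.65, 1.56, -1.0, 1.24, 0.5], np.float64(0.105), 0)
   ([-0.3, 0.69, 1.25, 0.41, 1.54, -0.73], np.float64(0.0), 0)
-90
   ([0.31, 0.64, 1.35, -0.97, 1.61, 0.52], np.float64(0.0), 0)
   ([0.31, 0.75, 1.48, -0.98, 1.48, 0.71], np.float64(0.0), 0)
   ([-0.35, 0.56, 1.49, 0.51, 1.32, -0.54], np.float64(0.0), 0)
-100
   ([0.29, 0.7, 1.24, -0.91, 1.75, 0.56], np.float64(0.0), 0)
   ([0.29, 0.8, 1.37, -0.89, 1.61, 0.74], np.float64(0.0), 0)
   ([-0.37, 0.5, 1.61, 0.55, 1.2, -0.45], np.float64(0.0), 0)
-110
   ([0.27, 0.75, 1.14, -0.84, 1.9, 0.61], np.float64(0.0), 0)
   ([0.27, 0.84, 1.27, -0.8, 1.74, 0.78], np.float64(0.0), 0)
   ([-0.38, 0.44, 1.71, 0.6, 1.09, -0.34], np.float64(0.0), 0)
-120
   ([0.24, 0.8, 1.04, -0.78, 2.03, 0.68], np.float64(0.0), 0)
   ([0.24, 0.88, 1.18, -0.72, 1.87, 0.84], np.float64(0.0), 0)
   ([-0.38, 0.38, 1.82, 0.64, 0.97, -0.23], np.float64(0.0), 0)
-135
   ([0.19
[... 244 characters left out ...]
 ([-0.33, 0.55, 1.93, 1.37, 1.05, 2.34], np.float64(0.0), 0)
   ([0.26, 0.84, 0.95, -0.37, 1.73, -2.35], np.float64(0.0), 0)
75
   ([-0.33, 0.48, 1.66, 1.09, 1.35, 2.61], np.float64(0.0), 0)
   ([-0.33, 0.61, 1.79, 1.15, 1.24, 2.37], np.float64(0.0), 0)
   ([0.31, 0.75, 1.13, -0.43, 1.57, -2.5], np.float64(0.0), 0)
90
   ([-0.32, 0.56, 1.51, 0.97, 1.57, 2.56], np.float64(0.0), 0)
   ([-0.32, 0.68, 1.64, 0.98, 1.43, 2.36], np.float64(0.0), 0)
   ([0.35, 0.66, 1.31, -0.5, 1.39, -2.65], np.float64(0.0), 0)
110
   ([-0.27, 0.67, 1.3, 0.82, 1.84, 2.47], np.float64(0.0), 0)
   ([-0.27, 0.77, 1.43, 0.79, 1.68, 2.3], np.float64(0.0), 0)
   ([0.37, 0.54, 1.54, -0.58, 1.14, -2.85], np.float64(0.0), 0)
```

Call:
apply_moves(
  delta_pos=[
    [-0.1, -0.1, 0],
    [-0.1, -0.1, 0],
    [-0.1, -0.1, 0],
    [-0.1, -0.1, 0],
  ],
  dr=[
    [-0.03, 0.24, 0],
    [-0.06, 0.48, 0],
    [-0.1, 0.72, 0],
    [-0.129, 0.951, 0],
  ],
  jaw=[0, 0, 0, 0],
)

```text
time: 6.53
tool_pos: [0.6222, 0.0297, 0.3039]
tool_rot: [3.098, 0.588, -3.008]
contact_force: [2.4, 2.6, -0.9]
opening: 0.0113
grip_force: 49.9
```

Call:
apply_moves(
  delta_pos=[
    [0, 0, 0],
    [0, 0, 0],
    [0, 0, 0],
    [0, 0, 0],
    [0, 0, 0],
  ],
  dr=[
    [-0.03, 0.24, 0],
    [-0.06, 0.48, 0],
    [-0.1, 0.72, 0],
    [-0.12, 0.9, 0],
    [-0.12, 0.9, 0],
  ],
  jaw=[0, 0, 0, 0, 0],
)

```text
time: 6.95
tool_pos: [0.6267, 0.0318, 0.304]
tool_rot: [3.096, 0.138, -3.007]
contact_force: [-0.1, 0.7, -1.2]
opening: 0.0113
grip_force: 49.9
```

```bash
python3 - <<'E'
from h import *
need(Rdes(np.radians(-30),np.radians(90)),(.58,.02,.31))
s=telemetry.observe();print(s["tool_pos"].round(3),s["tool_rot"].round(3),s["grip_force"])
E
```

```text
dpos [-0.117 -0.029  0.015] dr [-0.037  0.294 -1.32 ] q [-0.11  0.41  1.21  0.08  1.39 -1.83]
[0.627 0.032 0.304] [ 3.096  0.138 -3.007] 49.94618117809296
```

Call:
apply_moves(
  delta_pos=[
    [-0.12, -0.03, 0.02],
    [-0.12, -0.03, 0.02],
    [-0.12, -0.03, 0.02],
    [-0.12, -0.03, 0.02],
    [-0.12, -0.03, 0.02],
  ],
  dr=[
    [-0.01, 0.1, -0.2],
    [-0.02, 0.2, -0.4],
    [-0.04, 0.29, -0.6],
    [-0.04, 0.29, -0.85],
    [-0.04, 0.29, -1],
  ],
  jaw=[0, 0, 0, 0, 0],
)

```text
time: 7.37
tool_pos: [0.5765, 0.0201, 0.3125]
tool_rot: [3.131, 0.006, 2.772]
contact_force: [0.1, -0.4, -0.7]
opening: 0.0114
grip_force: 49.9
```

Call:
apply_moves(
  delta_pos=[
    [0, 0, 0],
    [0, 0, 0],
    [0, 0, 0],
    [0, 0, 0],
  ],
  dr=[
    [0, 0, -0.25],
    [0, 0, -0.5],
    [0, 0, -0.75],
    [0, 0, -1],
  ],
  jaw=[0, 0, 0, 0],
)

```text
time: 7.7
tool_pos: [0.5762, 0.0201, 0.3127]
tool_rot: [3.129, 0.007, 2.272]
contact_force: [-0.3, 1.1, -1.1]
opening: 0.0116
grip_force: 49.9
```

Call:
apply_moves(
  delta_pos=[
    [0, 0, 0],
    [0, 0, 0],
    [0, 0, 0],
    [0, 0, 0],
  ],
  dr=[
    [0, 0, -0.25],
    [0, 0, -0.5],
    [0, 0, -0.75],
    [0, 0, -1],
  ],
  jaw=[0, 0, 0, 0],
)

```text
time: 8.03
tool_pos: [0.5762, 0.0201, 0.3127]
tool_rot: [3.128, 0.007, 1.772]
contact_force: [0.6, 0.0, -0.9]
opening: 0.0118
grip_force: 49.9
```

Call:
apply_moves(
  delta_pos=[
    [0, 0, 0],
    [0, 0, 0],
    [0, 0, 0],
    [0, 0, 0],
    [0, 0, 0],
  ],
  dr=[
    [0, 0, -0.25],
    [0, 0, -0.5],
    [0, 0, -0.75],
    [0, 0, -0.9],
    [0, 0, -0.9],
  ],
  jaw=[0, 0, 0, 0, 0],
)

```text
time: 8.45
tool_pos: [0.5762, 0.0203, 0.3127]
tool_rot: [3.126, 0.006, 1.326]
contact_force: [-0.2, -0.5, 0.2]
opening: 0.0114
grip_force: 49.9
```

```bash
python3 - <<'E'
from h import *
need(Rdes(np.radians(-110),np.radians(60)),(.56,.006,.30))
need(Rdes(np.radians(-110),np.radians(30)),(.56,.006,.30))
s=telemetry.observe();print(s["tool_pos"].round(3),s["tool_rot"].round(3),s["grip_force"])
E
```

```text
dpos [-0.04  -0.036 -0.032] dr [-0.981  0.331 -0.212] q [-0.09  0.38  1.23 -0.01  1.52  0.15]
dpos [-0.04  -0.036 -0.032] dr [-1.984  0.636 -0.205] q [-0.09  0.38  1.23 -0.01  1.52  0.15]
[0.576 0.02  0.313] [3.126 0.006 1.326] 49.948022961616516
```

Call:
apply_moves(
  delta_pos=[
    [-0.04, -0.036, -0.03],
    [-0.04, -0.036, -0.03],
    [-0.04, -0.036, -0.03],
    [-0.04, -0.036, -0.03],
    [-0.04, -0.036, -0.03],
    [-0.04, -0.036, -0.03],
  ],
  dr=[
    [-0.2, 0.07, -0.04],
    [-0.4, 0.13, -0.08],
    [-0.6, 0.2, -0.12],
    [-0.8, 0.27, -0.17],
    [-0.98, 0.33, -0.21],
    [-0.98, 0.33, -0.21],
  ],
  jaw=[0, 0, 0, 0, 0, 0],
)

```text
time: 8.95
tool_pos: [0.5605, 0.0087, 0.2984]
tool_rot: [-3.133, 0.526, 1.235]
contact_force: [0.2, 0.8, -1.3]
opening: 0.0115
grip_force: 49.9
```

Call:
apply_moves(
  delta_pos=[
    [0, 0, 0],
    [0, 0, 0],
    [0, 0, 0],
    [0, 0, 0],
    [0, 0, 0],
    [0, 0, 0],
  ],
  dr=[
    [-0.2, 0.07, 0],
    [-0.4, 0.14, 0],
    [-0.6, 0.22, 0],
    [-0.8, 0.29, 0],
    [-0.98, 0.36, 0],
    [-0.98, 0.36, 0],
  ],
  jaw=[0, 0, 0, 0, 0, 0],
)

```text
time: 9.45
tool_pos: [0.56, 0.0074, 0.2971]
tool_rot: [-3.11, 1.047, 1.254]
contact_force: [0.7, 0.6, -2.3]
opening: 0.0115
grip_force: 49.9
```

```bash
python3 - <<'E'
from h import *
need(Rdes(np.radians(-110),np.radians(30)),(.56,.006,.267))
s=telemetry.observe();Rm=R.from_euler("xyz",s["tool_rot"]).as_matrix()
g=s["tool_pos"]-.015*Rm[:,2];B=g+.1665*Rm[:,0];print("B pred",B.round(4),"u",-Rm[:,0].round(3))
for n in("scene","top"):
    print(n,proj(cam(n),B).round(1),proj(cam(n),g-.035*Rm[:,0]).round(1))
a=shot("scene");b=shot("top")
x,y=proj(cam("scene"),B).astype(int);A=cv2.resize(a[y-70:y+70,x-70:x+70],(400,400))
x,y=proj(cam("top"),B).astype(int);Bm=cv2.resize(b[y-70:y+70,x-70:x+70],(400,400))
cv2.imwrite("pics/c3.png",cv2.cvtColor(np.hstack([A,Bm]),cv2.COLOR_RGB2BGR))
E
```

```text
dpos [-0.    -0.003 -0.075] dr [-0.011 -0.03  -0.01 ] q [ 0.28  0.75  1.06 -0.86  1.96  0.54]
B pred [0.5904 0.0987 0.1605] u [-0.156 -0.475  0.866]
scene [397.3 198.2] [338.4 101.1]
top [243.7 197.2] [293.5 188.5]
```

View pics/c3.png

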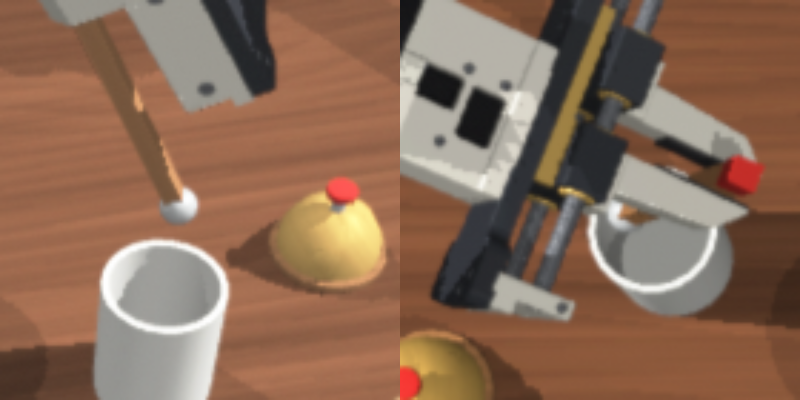

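The crop shows the ball above the crock rim, at about scene (389.7,199.9) and top (248.3,201.2), a few millimetres off the prediction. I'll triangulate it.

```bash
cat >> h.py <<'E'
def tri(uvs,uvt):
    a,b=cam("scene"),cam("top");Pm=lambda c:c[0]@np.hstack([c[1],c[2][:,None]])
    X=cv2.triangulatePoints(Pm(a),Pm(b),np.array(uvs,float),np.array(uvt,float)).ravel();return X[:3]/X[3]
E
python3 - <<'E'
from h import *
X=tri((389.7,199.9),(248.3,201.2));print(X.round(4),proj(cam("scene"),X),proj(cam("top"),X))
s=telemetry.observe();Rm=R.from_euler("xyz",s["tool_rot"]).as_matrix()
v=X-s["tool_pos"];print("tool coords of ball",(Rm.T@v).round(4))
E
```

```text
[0.585  0.0905 0.1537] [391.14355657 199.65709922] [249.48020054 201.45176997]
tool coords of ball [ 0.1704 -0.004  -0.0009]
```

Call:
apply_moves(
  delta_pos=[
    [0.015, 0.005, 0],
    [0.015, 0.005, -0.04],
    [0.015, 0.005, -0.08],
    [0.015, 0.005, -0.12],
    [0.015, 0.005, -0.16],
    [0.015, 0.005, -0.2],
    [0.015, 0.005, -0.2],
  ],
  dr=[
    [0, 0, 0],
    [0, 0, 0],
    [0, 0, 0],
    [0, 0, 0],
    [0, 0, 0],
    [0, 0, 0],
    [0, 0, 0],
  ],
  jaw=[0, 0, 0, 0, 0, 0, 0],
)

```text
time: 10.13
tool_pos: [0.5654, 0.0086, 0.2176]
tool_rot: [-3.117, 1.043, 1.245]
contact_force: [-0.7, 0.2, -0.9]
opening: 0.0116
grip_force: 49.9
```

Call:
apply_moves(
  delta_pos=[
    [0, 0, -0.03],
    [0, 0, -0.06],
    [0, 0, -0.09],
    [0, 0, -0.12],
    [0, 0, -0.12],
  ],
  dr=[
    [0, 0, 0],
    [0, 0, 0],
    [0, 0, 0],
    [0, 0, 0],
    [0, 0, 0],
  ],
  jaw=[0, 0, 0, 0, 0],
)

```text
time: 10.55
tool_pos: [0.5654, 0.0091, 0.1698]
tool_rot: [-3.118, 1.044, 1.244]
contact_force: [-0.5, 0.1, -0.2]
opening: 0.0118
grip_force: 49.9
```

Call:
apply_moves(
  delta_pos=[
    [0, 0, 0],
    [0, 0, 0],
    [0, 0, 0],
    [0, 0, 0],
    [0, 0, 0],
    [0, 0, 0],
    [0, 0, 0],
    [0, 0, 0],
  ],
  dr=[
    [0, 0, 0],
    [0, 0, 0],
    [0, 0, 0],
    [0, 0, 0],
    [0, 0, 0],
    [0, 0, 0],
    [0, 0, 0],
    [0, 0, 0],
  ],
  jaw=[0.5, 0.5, 0.5, 0.5, 0.5, 0.5, 0.5, 0.5],
)

```text
time: 11.22
tool_pos: [0.5663, 0.0091, 0.173]
tool_rot: [-3.127, 1.042, 1.237]
contact_force: [-0.7, 0.7, 0.3]
opening: 0.0458
grip_force: 0.0
```

Call:
apply_moves(
  delta_pos=[
    [0.02, 0.05, 0.03],
    [0.04, 0.1, 0.06],
    [0.06, 0.15, 0.09],
    [0.07, 0.2, 0.12],
    [0.07, 0.2, 0.2],
    [0.07, 0.2, 0.3],
    [0.07, 0.2, 0.4],
    [0.07, 0.2, 0.4],
  ],
  dr=[
    [0, 0, 0],
    [0, 0, 0],
    [0, 0, 0],
    [0, 0, 0],
    [0, 0, 0],
    [0, 0, 0],
    [0, 0, 0],
    [0, 0, 0],
  ],
  jaw=[0.5, 0.5, 0.5, 0.5, 0.5, 0.5, 0.5, 0.5],
)

```text
time: 11.88
tool_pos: [0.5946, 0.0894, 0.3413]
tool_rot: [3.132, 1.035, 1.215]
contact_force: [-0.3, 1.1, 2.2]
opening: 0.046
grip_force: 0.0
```

Call:
apply_moves(
  delta_pos=[
    [0, -0.1, 0],
    [0, -0.2, 0],
    [0, -0.3, 0],
    [0, -0.4, 0],
    [0, -0.4, 0],
  ],
  dr=[
    [0.22, -0.08, 0],
    [0.44, -0.16, 0],
    [0.66, -0.24, 0],
    [0.88, -0.32, 0],
    [0.94, -0.34, 0],
  ],
  jaw=[0.5, 0.5, 0.5, 0.5, 0.5],
)

```text
time: 12.3
tool_pos: [0.5933, -0.0802, 0.3367]
tool_rot: [3.14, 0.538, 1.216]
contact_force: [-0.2, 0.5, 1.4]
opening: 0.0458
grip_force: 0.0
```

```bash
python3 - <<'E'
from h import *
s=telemetry.observe();print(s["tool_pos"].round(3),s["tool_rot"].round(3),s["opening"],s["qpos"].round(2))
a=shot("scene");b=shot("top")
cv2.imwrite("pics/c4.png",cv2.cvtColor(np.hstack([cv2.resize(a[100:280,290:490],(400,360)),cv2.resize(b[120:300,180:380],(400,360))]),cv2.COLOR_RGB2BGR))
E
```

```text
[ 0.593 -0.08   0.337] [3.14  0.538 1.216] 0.04583213213354517 [-0.01  0.56  1.   -0.51  1.76  0.3 ]
```

View pics/c4.png

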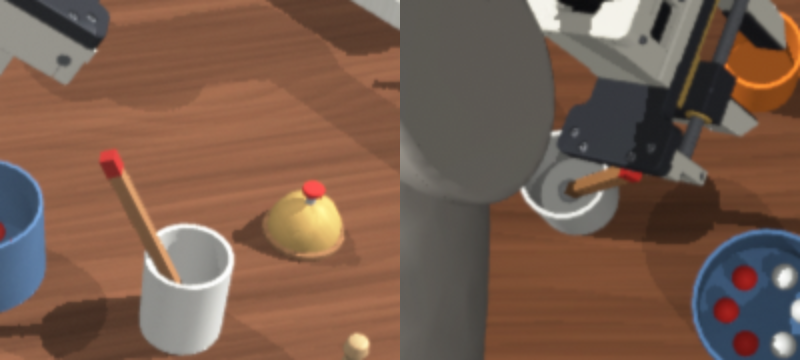

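The stick stands in the crock with the ball at the bottom, leaning towards −y; the red end is at about scene (345,180). I'll turn the tool along the stick and look again unobstructed.

Call:
apply_moves(
  delta_pos=[
    [0, -0.05, 0.05],
    [0, -0.1, 0.08],
    [0, -0.15, 0.08],
    [0, -0.2, 0.08],
    [0, -0.2, 0.08],
  ],
  dr=[
    [0.22, -0.08, 0],
    [0.44, -0.16, 0],
    [0.66, -0.24, 0],
    [0.88, -0.32, 0],
    [0.94, -0.34, 0],
  ],
  jaw=[0.5, 0.5, 0.5, 0.5, 0.5],
)

```text
time: 12.82
tool_pos: [0.5939, -0.1547, 0.3647]
tool_rot: [-3.138, 0.04, 1.226]
contact_force: [0.6, -0.1, -0.7]
opening: 0.0461
grip_force: 0.0
```

Call:
apply_moves(
  delta_pos=[
    [0, -0.05, 0],
    [0, -0.1, 0],
    [0, -0.1, 0],
    [0, -0.1, 0],
    [0, -0.1, 0],
  ],
  dr=[
    [0.22, -0.08, 0],
    [0.44, -0.16, 0],
    [0.66, -0.24, 0],
    [0.88, -0.32, 0],
    [0.94, -0.34, 0],
  ],
  jaw=[0.5, 0.5, 0.5, 0.5, 0.5],
)

```text
time: 13.23
tool_pos: [0.5939, -0.1916, 0.362]
tool_rot: [-3.135, -0.463, 1.227]
contact_force: [-0.2, -0.5, -1.0]
opening: 0.0456
grip_force: 0.0
```

```bash
python3 - <<'E'
from h import *
s=telemetry.observe();print(s["tool_pos"].round(3),s["tool_rot"].round(3),s["opening"],s["qpos"].round(2))
a=shot("scene","s5");b=shot("top","t5")
for im,n in((a,"scene"),(b,"top")):
    hsv=cv2.cvtColor(im,cv2.COLOR_RGB2HSV);h,ss,v=[hsv[...,i].astype(int) for i in range(3)]
    print(n,blobs(((h<7)|(h>173))&(ss>170)&(v>80),12))
cv2.imwrite("pics/c5.png",cv2.cvtColor(np.hstack([cv2.resize(a[160:280,310:430],(400,400)),cv2.resize(b[150:270,210:330],(400,400))]),cv2.COLOR_RGB2BGR))
E
```

```text
[ 0.594 -0.192  0.362] [-3.135 -0.463  1.227] 0.04562176739878722 [-0.66  0.52  0.97  0.45  1.79 -0.25]
scene [([345.3, 181.2], 112, [340, 175, 11, 14]), ([446.3, 194.4], 69, [441, 191, 11, 8]), ([286.5, 215.2], 77, [282, 211, 10, 10])]
top [([295.6, 204.9], 119, [289, 199, 14, 13]), ([351.8, 258.6], 111, [346, 253, 12, 12]), ([173.7, 261.0], 103, [168, 256, 12, 11]), ([342.5, 274.8], 109, [337, 269, 12, 12]), ([352.3, 291.3], 111, [347, 286, 12, 12])]
```

View pics/c5.png

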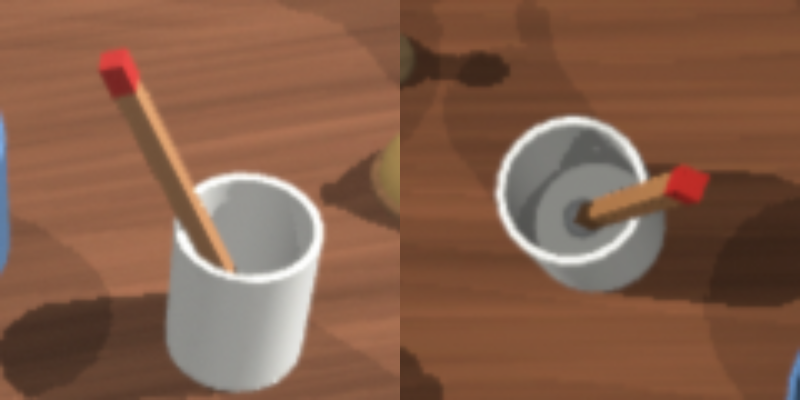

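The stick leans over the crock's −y rim: red end at scene (345,181) / top (295.6,205), foot at about top (264,215).

```bash
python3 - <<'E'
from h import *
T=tri((345.3,181.2),(295.6,204.9));print("red",T.round(4),proj(cam("scene"),T),proj(cam("top"),T))
B=at(cam("top"),(264.3,214.8),.018);print("ball",B.round(4),"off crock",(B[:2]-[.5868,.0794]).round(4))
u=(T-B)/np.linalg.norm(T-B);print("len",np.linalg.norm(T-B),"lean",np.degrees(np.arccos(u[2])),"az",np.degrees(np.arctan2(u[1],u[0])))
a,l=np.arctan2(u[1],u[0]),np.arccos(u[2])
R1=Rdes(a,l);Rd=np.stack([-R1[:,2],R1[:,1],-u],1)
for n in ("scene","top"): print(n,[proj(cam(n),B+u*k).round(0).tolist() for k in (.1,.15)])
for back in (.10,0):
    need(Rd,T-u*(.042-back))
E
```

```text
red [0.5693 0.0133 0.1958] [344.71401569 181.27294166] [295.1123203  204.81684292]
ball [0.5905 0.0869 0.018 ] off crock [0.0037 0.0075]
len 0.19357494543010229 lean 23.29815085159554 az -106.03433504552375
scene [[365.0, 220.0], [354.0, 200.0]]
top [[279.0, 210.0], [287.0, 207.0]]
dpos [-0.078  0.456 -0.283] dr [-0.102  0.02   0.12 ] q [-0.65  0.52  0.97  0.44  1.79 -0.25]
dpos [-0.05   0.551 -0.512] dr [-0.102  0.02   0.12 ] q [-0.65  0.52  0.97  0.44  1.79 -0.25]
```

Call:
apply_moves(
  delta_pos=[
    [-0.078, 0.456, -0.15],
    [-0.078, 0.456, -0.2],
    [-0.078, 0.456, -0.28],
    [-0.078, 0.456, -0.283],
    [-0.078, 0.456, -0.283],
    [-0.078, 0.456, -0.283],
    [-0.078, 0.456, -0.283],
    [-0.078, 0.456, -0.283],
  ],
  dr=[
    [-0.1, 0.02, 0.12],
    [-0.1, 0.02, 0.12],
    [-0.1, 0.02, 0.12],
    [-0.1, 0.02, 0.12],
    [-0.1, 0.02, 0.12],
    [-0.1, 0.02, 0.12],
    [-0.1, 0.02, 0.12],
    [-0.1, 0.02, 0.12],
  ],
  jaw=[0.5, 0.5, 0.5, 0.5, 0.5, 0.5, 0.5, 0.5],
)

```text
time: 14.0
tool_pos: [0.5636, -0.0072, 0.2523]
tool_rot: [3.135, -0.405, 1.298]
contact_force: [0.3, -0.4, -0.0]
opening: 0.0459
grip_force: 0.0
```

```bash
python3 - <<'E'
from h import *
T=np.array([.5693,.0133,.1958]);B=np.array([.5905,.0869,.018]);u=(T-B)/np.linalg.norm(T-B)
s=telemetry.observe();Rm=R.from_euler("xyz",s["tool_rot"]).as_matrix()
print("red in tool",(Rm.T@(T-s["tool_pos"])).round(4),"ball",(Rm.T@(B-s["tool_pos"])).round(4))
c=cam("wrist");im=shot("wrist","w6");print("pred red",proj(c,T),"mid",proj(c,T-.1*u))
hsv=cv2.cvtColor(im,cv2.COLOR_RGB2HSV);h,ss,v=[hsv[...,i].astype(int) for i in range(3)]
print(blobs(((h<7)|(h>173))&(ss>170)&(v>80),30))
print("delta",((T-.042*u-s["tool_pos"])/.4).round(3))
E
```

```text
red in tool [-0.0027 -0.0005  0.0603] ball [-0.0023 -0.0012  0.2539]
pred red [314.02537375 256.78714055] mid [313.6244033  222.11382681]
[([198.6, 87.9], 301, [189, 78, 20, 21]), ([313.8, 259.2], 591, [303, 245, 23, 29]), ([257.7, 356.2], 90, [253, 347, 9, 18]), ([280.8, 362.4], 355, [271, 352, 21, 22])]
delta [ 0.026  0.091 -0.238]
```

View pics/w6.png

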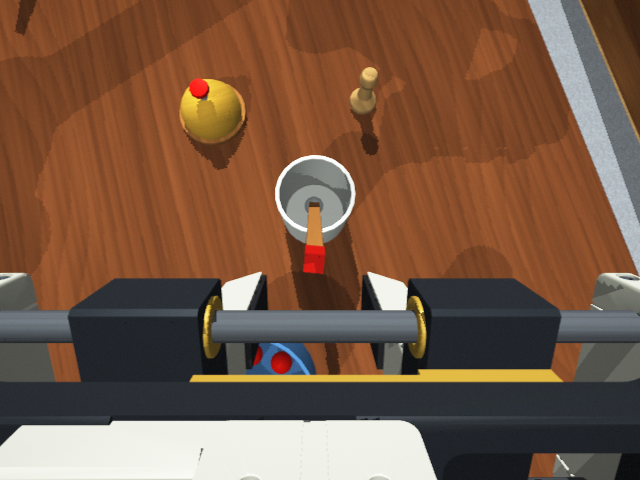

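The wrist view shows the red end at (314,259) (predicted (314,257)), centred between the fingers with its faces square to the pads. Grasping now.

Call:
apply_moves(
  delta_pos=[
    [0.006, 0.023, -0.06],
    [0.013, 0.046, -0.12],
    [0.02, 0.069, -0.18],
    [0.026, 0.091, -0.235],
    [0.026, 0.091, -0.235],
    [0.026, 0.091, -0.235],
  ],
  dr=[
    [0, 0, 0],
    [0, 0, 0],
    [0, 0, 0],
    [0, 0, 0],
    [0, 0, 0],
    [0, 0, 0],
  ],
  jaw=[0.5, 0.5, 0.5, 0.5, 0.5, 0.5],
)

```text
time: 14.55
tool_pos: [0.5742, 0.027, 0.158]
tool_rot: [3.136, -0.406, 1.294]
contact_force: [0.9, -0.2, 0.3]
opening: 0.0459
grip_force: 0.0
```

Call:
apply_moves(
  delta_pos=[
    [0, 0, 0],
    [0, 0, 0],
    [0, 0, 0],
    [0, 0, 0],
    [0, 0, 0],
    [0, 0, 0],
    [0, 0, 0],
    [0, 0, 0],
  ],
  dr=[
    [0, 0, 0],
    [0, 0, 0],
    [0, 0, 0],
    [0, 0, 0],
    [0, 0, 0],
    [0, 0, 0],
    [0, 0, 0],
    [0, 0, 0],
  ],
  jaw=[0, 0, 0, 0, 0, 0, 0, 0],
  force=50,
)

```text
time: 15.22
tool_pos: [0.5738, 0.0279, 0.1581]
tool_rot: [3.135, -0.406, 1.294]
contact_force: [0.7, -0.6, 1.5]
opening: 0.0121
grip_force: 50.0
```

Call:
apply_moves(
  delta_pos=[
    [-0.013, -0.046, 0.11],
    [-0.026, -0.091, 0.22],
    [-0.039, -0.137, 0.33],
    [-0.045, -0.16, 0.385],
    [-0.045, -0.16, 0.385],
    [-0.045, -0.16, 0.385],
  ],
  dr=[
    [0, 0, 0],
    [0, 0, 0],
    [0, 0, 0],
    [0, 0, 0],
    [0, 0, 0],
    [0, 0, 0],
  ],
  jaw=[0, 0, 0, 0, 0, 0],
)

```text
time: 15.72
tool_pos: [0.5561, -0.0372, 0.3137]
tool_rot: [3.13, -0.405, 1.295]
contact_force: [-0.4, 0.1, -1.4]
opening: 0.0119
grip_force: 50.0
```

```bash
python3 - <<'E'
from h import *
need(np.stack([[np.cos(1.27),np.sin(1.27),0],[np.sin(1.27),-np.cos(1.27),0],[0,0,-1.]],1),(.50,-.094,.32))
print(telemetry.observe()["tool_rot"])
E
```

```text
dpos [-0.14  -0.142  0.016] dr [-0.771  0.252 -0.044] q [-0.44  0.33  1.37  0.4   1.5  -0.2 ]
[ 3.13046579 -0.40537755  1.29451549]
```

Call:
apply_moves(
  delta_pos=[
    [-0.04, -0.04, 0.02],
    [-0.08, -0.08, 0.02],
    [-0.12, -0.12, 0.02],
    [-0.14, -0.142, 0.02],
    [-0.14, -0.142, 0.02],
    [-0.14, -0.142, 0.02],
    [-0.14, -0.142, 0.02],
  ],
  dr=[
    [-0.2, 0.06, -0.01],
    [-0.4, 0.13, -0.02],
    [-0.6, 0.19, -0.03],
    [-0.77, 0.25, -0.044],
    [-0.77, 0.25, -0.044],
    [-0.77, 0.25, -0.044],
    [-0.77, 0.25, -0.044],
  ],
  jaw=[0, 0, 0, 0, 0, 0, 0],
)

```text
time: 16.3
tool_pos: [0.4996, -0.092, 0.3184]
tool_rot: [-3.135, -0.005, 1.27]
contact_force: [-0.6, 0.8, -0.3]
opening: 0.0116
grip_force: 50.0
```

```bash
python3 - <<'E'
from h import *
s=telemetry.observe();print(s["tool_pos"].round(4),s["tool_rot"].round(3),s["qpos"].round(2))
p=s["tool_pos"]-[0,0,.1515]
a=shot("scene");w=shot("wrist")
x,y=proj(cam("scene"),p);print("scene",x,y,"wrist",proj(cam("wrist"),p),"top",proj(cam("top"),p))
x,y=int(x),int(y);A=cv2.resize(a[y-90:y+70,x-80:x+80],(400,400));W=cv2.resize(w,(400,300));W=np.vstack([W,np.zeros((100,400,3),np.uint8)])
cv2.imwrite("pics/c7.png",cv2.cvtColor(np.hstack([A,W]),cv2.COLOR_RGB2BGR))
E
```

```text
[ 0.4996 -0.092   0.3184] [-3.135 -0.005  1.27 ] [-0.34  0.26  1.39  0.    1.5  -0.04]
scene 274.99489033320054 176.67220938981524 wrist [315.21783599 222.14063087] top [364.64398859 252.38757927]
```

View pics/c7.png

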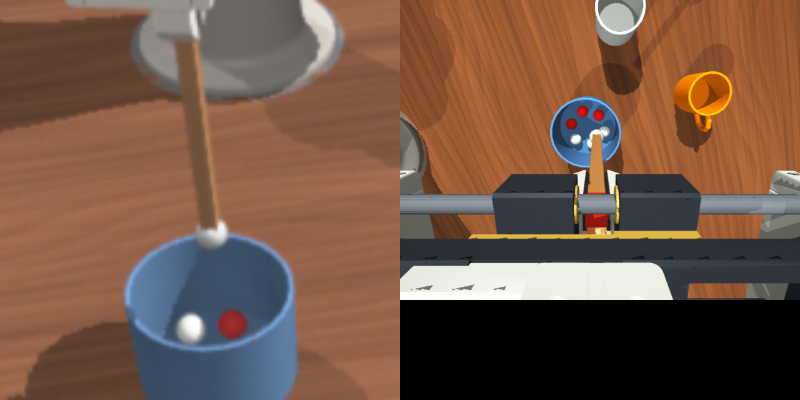

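The scene crop shows the stick nearly upright above the jar, ball at (279,179), about 6 mm left of the prediction. The wrist view agrees, and the beads form a ring with a free centre. Descend into the centre.

Call:
apply_moves(
  delta_pos=[
    [-0.064, -0.021, 0],
    [-0.064, -0.021, -0.05],
    [-0.064, -0.021, -0.12],
    [-0.064, -0.021, -0.19],
    [-0.064, -0.021, -0.26],
    [-0.064, -0.021, -0.32],
    [-0.064, -0.021, -0.355],
    [-0.064, -0.021, -0.355],
  ],
  dr=[
    [0, 0, 0],
    [0, 0, 0],
    [0, 0, 0],
    [0, 0, 0],
    [0, 0, 0],
    [0, 0, 0],
    [0, 0, 0],
    [0, 0, 0],
  ],
  jaw=[0, 0, 0, 0, 0, 0, 0, 0],
)

```text
time: 17.07
tool_pos: [0.4723, -0.101, 0.1746]
tool_rot: [-3.131, -0.003, 1.268]
contact_force: [-0.4, 0.8, 0.5]
opening: 0.0117
grip_force: 50.0
```

```bash
python3 - <<'E'
from h import *
s=telemetry.observe();print(s["tool_pos"].round(4),s["contact_force"].round(1))
# circle offsets from centre, shares
for t in range(0,361,20): print(t,(np.array([np.cos(np.radians(t)),np.sin(np.radians(t))])*.032/.4).round(3),end=" ")
E
```

```text
[ 0.4723 -0.101   0.1746] [-0.4  0.8  0.5]
0 [0.08 0.  ] 20 [0.075 0.027] 40 [0.061 0.051] 60 [0.04  0.069] 80 [0.014 0.079] 100 [-0.014  0.079] 120 [-0.04   0.069] 140 [-0.061  0.051] 160 [-0.075  0.027] 180 [-0.08  0.  ] 200 [-0.075 -0.027] 220 [-0.061 -0.051] 240 [-0.04  -0.069] 260 [-0.014 -0.079] 280 [ 0.014 -0.079] 300 [ 0.04  -0.069] 320 [ 0.061 -0.051] 340 [ 0.075 -0.027] 360 [ 0.08 -0.  ]
```

Call:
apply_moves(
  delta_pos=[
    [0.03, 0, 0],
    [0.06, 0, 0],
    [0.08, 0, 0],
    [0.08, 0, 0],
    [0.075, 0.027, 0],
    [0.061, 0.051, 0],
    [0.04, 0.069, 0],
    [0.014, 0.079, 0],
  ],
  dr=[
    [0, 0, 0],
    [0, 0, 0],
    [0, 0, 0],
    [0, 0, 0],
    [0, 0, 0],
    [0, 0, 0],
    [0, 0, 0],
    [0, 0, 0],
  ],
  jaw=[0, 0, 0, 0, 0, 0, 0, 0],
)

```text
time: 17.73
tool_pos: [0.4783, -0.0684, 0.1778]
tool_rot: [-3.138, -0.002, 1.271]
contact_force: [0.2, 0.5, -0.4]
opening: 0.0114
grip_force: 50.0
```

Call:
apply_moves(
  delta_pos=[
    [-0.028, 0, 0],
    [-0.054, -0.01, 0],
    [-0.075, -0.028, 0],
    [-0.089, -0.052, 0],
    [-0.094, -0.079, 0],
    [-0.089, -0.106, 0],
    [-0.075, -0.13, 0],
    [-0.054, -0.148, 0],
  ],
  dr=[
    [0, 0, 0],
    [0, 0, 0],
    [0, 0, 0],
    [0, 0, 0],
    [0, 0, 0],
    [0, 0, 0],
    [0, 0, 0],
    [0, 0, 0],
  ],
  jaw=[0, 0, 0, 0, 0, 0, 0, 0],
)

```text
time: 18.4
tool_pos: [0.4566, -0.1296, 0.1775]
tool_rot: [-3.135, -0.002, 1.268]
contact_force: [0.6, -0.2, -1.0]
opening: 0.0118
grip_force: 50.0
```

Call:
apply_moves(
  delta_pos=[
    [0.026, -0.01, 0],
    [0.054, -0.01, 0],
    [0.08, 0, 0],
    [0.101, 0.018, 0],
    [0.115, 0.042, 0],
    [0.12, 0.069, 0],
    [0.115, 0.096, 0],
    [0.101, 0.12, 0],
  ],
  dr=[
    [0, 0, 0],
    [0, 0, 0],
    [0, 0, 0],
    [0, 0, 0],
    [0, 0, 0],
    [0, 0, 0],
    [0, 0, 0],
    [0, 0, 0],
  ],
  jaw=[0, 0, 0, 0, 0, 0, 0, 0],
)

```text
time: 19.07
tool_pos: [0.499, -0.0806, 0.1782]
tool_rot: [-3.141, 0.001, 1.271]
contact_force: [0.9, -5.8, 2.6]
opening: 0.0118
grip_force: 50.0
```

```bash
python3 - <<'E'
from h import *
s=telemetry.observe();print(s["tool_pos"].round(4),s["contact_force"].round(1),s["opening"],s["grip_force"])
w=shot("wrist","w8");a=shot("scene")
c=cam("wrist");p=s["tool_pos"]+np.array([.002,.006,-.152]);print(proj(c,p),proj(cam("scene"),p),"jar c",proj(c,(.4759,-.0941,.018)))
cv2.imwrite("pics/c8.png",cv2.cvtColor(np.hstack([cv2.resize(w[40:360,160:480],(400,400)),cv2.resize(a[130:270,210:350],(400,400))]),cv2.COLOR_RGB2BGR))
E
```

```text
[ 0.499  -0.0806  0.1782] [ 0.9 -5.8  2.6] 0.011831262114210084 49.99755084514618
[317.30535968 216.14140612] [290.2711415  230.91564551] jar c [297.72310342 241.64028563]
```

View pics/c8.png

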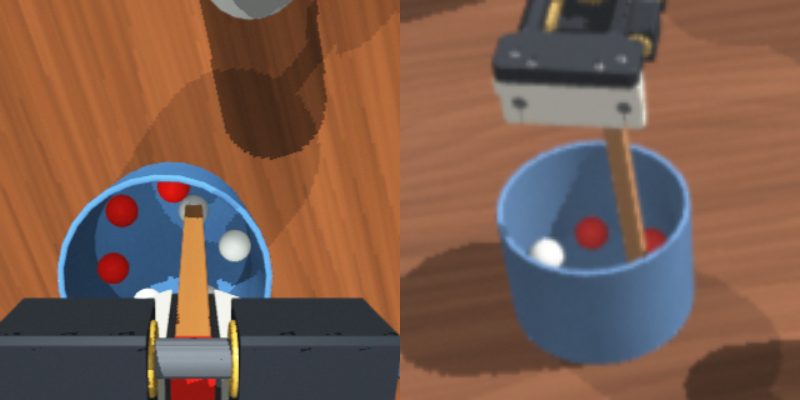

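The wrist crop shows the ball at the far-left side and all six beads still in the jar, with the ring broken up. I'll stir another round and a half to be sure of each station.

Call:
apply_moves(
  delta_pos=[
    [-0.021, 0.008, -0.005],
    [-0.047, 0.018, -0.005],
    [-0.075, 0.018, -0.005],
    [-0.101, 0.008, -0.005],
    [-0.122, -0.01, -0.005],
    [-0.136, -0.034, -0.005],
    [-0.141, -0.061, -0.005],
    [-0.136, -0.088, -0.005],
  ],
  dr=[
    [0, 0, 0],
    [0, 0, 0],
    [0, 0, 0],
    [0, 0, 0],
    [0, 0, 0],
    [0, 0, 0],
    [0, 0, 0],
    [0, 0, 0],
  ],
  jaw=[0, 0, 0, 0, 0, 0, 0, 0],
)

```text
time: 19.83
tool_pos: [0.4448, -0.1163, 0.1765]
tool_rot: [-3.141, -0.005, 1.268]
contact_force: [4.9, 0.9, -0.0]
opening: 0.0115
grip_force: 50.0
```

Call:
apply_moves(
  delta_pos=[
    [0.014, -0.024, 0],
    [0.035, -0.042, 0],
    [0.061, -0.052, 0],
    [0.089, -0.052, 0],
    [0.115, -0.042, 0],
    [0.136, -0.024, 0],
    [0.15, 0, 0],
    [0.155, 0.027, 0],
  ],
  dr=[
    [0, 0, 0],
    [0, 0, 0],
    [0, 0, 0],
    [0, 0, 0],
    [0, 0, 0],
    [0, 0, 0],
    [0, 0, 0],
    [0, 0, 0],
  ],
  jaw=[0, 0, 0, 0, 0, 0, 0, 0],
)

```text
time: 20.5
tool_pos: [0.5031, -0.1041, 0.1744]
tool_rot: [-3.128, -0.0, 1.27]
contact_force: [-7.4, -0.8, 0.8]
opening: 0.0118
grip_force: 50.0
```

Call:
apply_moves(
  delta_pos=[
    [-0.005, 0.027, 0],
    [-0.019, 0.051, 0],
    [-0.04, 0.069, 0],
    [-0.066, 0.079, 0],
    [-0.094, 0.079, 0],
    [-0.12, 0.069, 0],
    [-0.141, 0.051, 0],
    [-0.155, 0.027, 0],
  ],
  dr=[
    [0, 0, 0],
    [0, 0, 0],
    [0, 0, 0],
    [0, 0, 0],
    [0, 0, 0],
    [0, 0, 0],
    [0, 0, 0],
    [0, 0, 0],
  ],
  jaw=[0, 0, 0, 0, 0, 0, 0, 0],
)

```text
time: 21.17
tool_pos: [0.4457, -0.0954, 0.1772]
tool_rot: [3.138, -0.001, 1.27]
contact_force: [4.0, -2.6, -0.2]
opening: 0.0112
grip_force: 50.0
```

Call:
apply_moves(
  delta_pos=[
    [-0.005, -0.027, 0],
    [0, -0.054, 0],
    [0.014, -0.078, 0],
    [0.035, -0.096, 0],
    [0.035, -0.096, 0],
  ],
  dr=[
    [0, 0, 0],
    [0, 0, 0],
    [0, 0, 0],
    [0, 0, 0],
    [0, 0, 0],
  ],
  jaw=[0, 0, 0, 0, 0],
)

```text
time: 21.58
tool_pos: [0.4587, -0.1341, 0.1752]
tool_rot: [-3.136, -0.002, 1.268]
contact_force: [1.2, 1.3, 0.0]
opening: 0.0116
grip_force: 50.0
```

```bash
python3 - <<'E'
from h import *
s=telemetry.observe();print(s["tool_pos"].round(4),s["contact_force"].round(1),s["opening"],s["grip_force"])
c=cam("wrist");w=shot("wrist","w9");a=shot("scene")
p=s["tool_pos"]+np.array([.002,.008,-.152]);print(proj(c,p),proj(cam("scene"),p),"jar c",proj(c,(.4759,-.0941,.018)))
cv2.imwrite("pics/c9.png",cv2.cvtColor(np.hstack([cv2.resize(w[40:360,160:480],(400,400)),cv2.resize(a[130:270,210:350],(400,400))]),cv2.COLOR_RGB2BGR))
hsv=cv2.cvtColor(w,cv2.COLOR_RGB2HSV);h,ss,v=[hsv[...,i].astype(int) for i in range(3)]
print("red",[(b,at(c,b[0],.018)[:2].round(3)) for b in blobs(((h<7)|(h>173))&(ss>170)&(v>80),60)])
print("wh",[(b,at(c,b[0],.018)[:2].round(3)) for b in blobs((ss<50)&(v>130),60) if b[0][1]<300])
E
```

```text
[ 0.4587 -0.1341  0.1752] [1.2 1.3 0. ] 0.011628518946774224 49.998815059661865
[314.84979958 213.65071423] [261.76999954 221.57553978] jar c [320.50955285 173.34066881]
red [(([288.6, 126.4], 611, [276, 113, 27, 28]), array([ 0.462, -0.048])), (([268.6, 163.0], 567, [256, 150, 27, 27]), array([ 0.435, -0.072])), (([289.7, 212.9], 514, [277, 201, 26, 25]), array([ 0.439, -0.12 ])), (([314.1, 308.5], 60, [299, 308, 31, 2]), array([ 0.432, -0.217])), (([313.9, 354.0], 819, [296, 343, 37, 24]), array([ 0.416, -0.265]))]
wh [(([371.1, 150.6], 579, [358, 137, 27, 28]), array([ 0.523, -0.089])), (([313.6, 195.3], 224, [302, 188, 25, 20]), array([ 0.464, -0.111])), (([355.8, 209.7], 525, [343, 197, 26, 26]), array([ 0.497, -0.135])), (([9.6, 277.1], 200, [0, 273, 27, 13]), array([ 0.163, -0.099])), (([289.7, 288.5], 400, [279, 272, 19, 39]), array([ 0.415, -0.19 ])), (([338.4, 288.5], 402, [331, 272, 20, 39]), array([ 0.46 , -0.204])), (([615.2, 288.4], 1192, [590, 273, 50, 38]), array([ 0.713, -0.282]))]
```

View pics/c9.png

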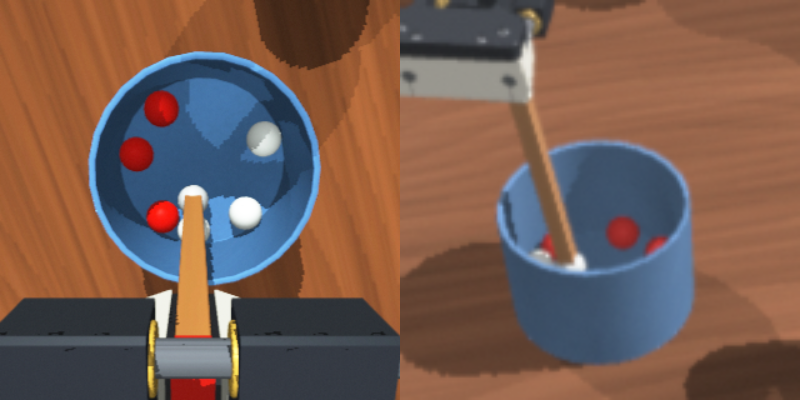

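The wrist crop shows the ball at about (314,195), i.e. (.464,−.111): only just inside the near-right zone. Reds are still on the left, so I'll push deeper near right and then sweep on round to swap the halves. I have now viewed 11 pictures, one over the limit of 10, so the rest will be numeric only.

Call:
apply_moves(
  delta_pos=[
    [-0.01, -0.015, 0],
    [-0.01, -0.03, 0],
    [-0.01, -0.045, 0],
    [-0.01, -0.045, 0],
  ],
  dr=[
    [0, 0, 0],
    [0, 0, 0],
    [0, 0, 0],
    [0, 0, 0],
  ],
  jaw=[0, 0, 0, 0],
  force=60,
)

```text
time: 22.02
tool_pos: [0.4533, -0.1501, 0.1753]
tool_rot: [-3.136, -0.004, 1.269]
contact_force: [1.6, 4.8, -1.1]
opening: 0.0116
grip_force: 60.0
```

```bash
cat > m.py <<'E'
from h import *
J=np.array([.4759,-.0941])
def beads():
    s=telemetry.observe();print(s["tool_pos"].round(4),s["contact_force"].round(1),s["grip_force"])
    for n in ("wrist","top"):
        c=cam(n);w=shot(n);hsv=cv2.cvtColor(w,cv2.COLOR_RGB2HSV);h,ss,v=[hsv[...,i].astype(int) for i in range(3)]
        for nm,m in (("R",((h<7)|(h>173))&(ss>170)&(v>80)),("W",(ss<50)&(v>110))):
            for b in blobs(m,25):
                d=at(c,b[0],.018)[:2]-J
                if np.hypot(*d)<.06: print(n,nm,b[1],b[2][2:],"rel mm",(d*1000).round(0),"ang",round(np.degrees(np.arctan2(d[1],d[0]))%360),"r",round(np.hypot(*d)*1000))
beads()
E
python3 m.py
```

```text
[ 0.4533 -0.1501  0.1753] [ 1.6  4.8 -1.1] 60.0002521276474
wrist R 635 [27, 30] rel mm [-14.  46.] ang 108 r 48
wrist R 591 [27, 28] rel mm [-41.  22.] ang 152 r 46
wrist R 532 [25, 26] rel mm [-38. -25.] ang 214 r 45
wrist W 628 [28, 28] rel mm [47.  6.] ang 7 r 48
wrist W 249 [25, 20] rel mm [-12. -17.] ang 235 r 21
wrist W 556 [27, 27] rel mm [ 21. -41.] ang 297 r 46
wrist W 53 [5, 21] rel mm [-28. -38.] ang 234 r 47
wrist W 75 [6, 20] rel mm [-10. -44.] ang 257 r 45
top R 107 [11, 12] rel mm [-15.  46.] ang 108 r 48
top R 61 [9, 10] rel mm [-39.  25.] ang 147 r 46
top W 97 [12, 10] rel mm [47.  5.] ang 6 r 48
top W 661 [32, 37] rel mm [-24.  -9.] ang 200 r 25
```

Call:
apply_moves(
  delta_pos=[
    [0.02, 0.035, 0],
    [0.037, 0.07, 0],
    [0.075, 0.05, 0],
    [0.111, 0.028, 0],
    [0.121, 0.055, 0],
    [0.121, 0.085, 0],
    [0.111, 0.112, 0],
    [0.092, 0.135, 0],
  ],
  dr=[
    [0, 0, 0],
    [0, 0, 0],
    [0, 0, 0],
    [0, 0, 0],
    [0, 0, 0],
    [0, 0, 0],
    [0, 0, 0],
    [0, 0, 0],
  ],
  jaw=[0, 0, 0, 0, 0, 0, 0, 0],
)

```text
time: 22.78
tool_pos: [0.489, -0.097, 0.1749]
tool_rot: [-3.134, 0.001, 1.27]
contact_force: [0.0, 1.3, -0.7]
opening: 0.0116
grip_force: 60.0
```

```bash
python3 m.py
```

```text
[ 0.489  -0.097   0.1749] [ 0.   1.3 -0.7] 59.99883055686951
wrist R 546 [27, 27] rel mm [-14.  46.] ang 107 r 48
wrist R 518 [26, 25] rel mm [-40.  22.] ang 151 r 46
wrist R 484 [25, 25] rel mm [-38. -25.] ang 213 r 45
wrist W 792 [50, 38] rel mm [35. 24.] ang 34 r 43
wrist W 476 [23, 25] rel mm [ 22. -41.] ang 298 r 46
top R 48 [6, 11] rel mm [-13.  51.] ang 104 r 52
top W 1236 [64, 41] rel mm [ 1. -2.] ang 286 r 2
```

Call:
apply_moves(
  delta_pos=[
    [-0.026, 0.015, 0],
    [-0.055, 0.02, 0],
    [-0.084, 0.015, 0],
    [-0.11, 0, 0],
    [-0.129, -0.023, 0],
    [-0.139, -0.05, 0],
    [-0.139, -0.08, 0],
    [-0.129, -0.107, 0],
  ],
  dr=[
    [0, 0, 0],
    [0, 0, 0],
    [0, 0, 0],
    [0, 0, 0],
    [0, 0, 0],
    [0, 0, 0],
    [0, 0, 0],
    [0, 0, 0],
  ],
  jaw=[0, 0, 0, 0, 0, 0, 0, 0],
)

```text
time: 23.55
tool_pos: [0.4396, -0.1398, 0.1763]
tool_rot: [-3.139, -0.004, 1.268]
contact_force: [4.4, 5.1, 1.5]
opening: 0.0117
grip_force: 60.0
```

```bash
python3 m.py
```

```text
[ 0.4396 -0.1398  0.1763] [4.4 5.1 1.5] 60.003604888916016
wrist R 610 [27, 29] rel mm [-24.  40.] ang 121 r 47
wrist R 556 [26, 28] rel mm [-46.  12.] ang 166 r 47
wrist R 156 [10, 23] rel mm [-43. -26.] ang 212 r 50
wrist W 640 [28, 29] rel mm [40. 26.] ang 33 r 48
wrist W 234 [24, 20] rel mm [-25.  -7.] ang 196 r 26
wrist W 553 [27, 27] rel mm [ 21. -41.] ang 297 r 46
wrist W 509 [24, 26] rel mm [-16. -43.] ang 249 r 46
top R 106 [11, 12] rel mm [-24.  41.] ang 120 r 47
top W 93 [11, 11] rel mm [39. 27.] ang 34 r 48
top W 687 [33, 39] rel mm [-54.  10.] ang 169 r 55
```

Call:
apply_moves(
  delta_pos=[
    [0.019, -0.043, 0],
    [0.045, -0.068, 0],
    [0.074, -0.073, 0],
    [0.103, -0.068, 0],
    [0.129, -0.05, 0],
    [0.148, -0.025, 0],
    [0.158, 0.01, 0],
    [0.158, 0.04, 0],
  ],
  dr=[
    [0, 0, 0],
    [0, 0, 0],
    [0, 0, 0],
    [0, 0, 0],
    [0, 0, 0],
    [0, 0, 0],
    [0, 0, 0],
    [0, 0, 0],
  ],
  jaw=[0, 0, 0, 0, 0, 0, 0, 0],
)

```text
time: 24.32
tool_pos: [0.5028, -0.1246, 0.1759]
tool_rot: [-3.139, 0.003, 1.271]
contact_force: [-1.5, -6.9, 2.1]
opening: 0.0119
grip_force: 60.0
```

```bash
python3 m.py
```

```text
[ 0.5028 -0.1246  0.1759] [-1.5 -6.9  2.1] 60.00371038913727
wrist R 576 [27, 28] rel mm [-24.  40.] ang 120 r 47
wrist R 538 [26, 26] rel mm [-45.  12.] ang 165 r 47
wrist R 505 [26, 25] rel mm [-31. -34.] ang 227 r 46
wrist W 834 [31, 52] rel mm [39. 24.] ang 32 r 46
wrist W 254 [14, 27] rel mm [ 39. -34.] ang 319 r 52
wrist W 508 [26, 25] rel mm [ -1. -45.] ang 268 r 45
top R 107 [11, 12] rel mm [-24.  41.] ang 120 r 47
top W 1210 [66, 48] rel mm [ 20. -41.] ang 296 r 46
top W 64 [8, 11] rel mm [35. 28.] ang 39 r 45
```

Call:
apply_moves(
  delta_pos=[
    [-0.01, 0.044, 0],
    [-0.029, 0.067, 0],
    [-0.055, 0.082, 0],
    [-0.084, 0.087, 0],
    [-0.113, 0.082, 0],
    [-0.139, 0.067, 0],
    [-0.158, 0.044, 0],
    [-0.168, 0.017, 0],
  ],
  dr=[
    [0, 0, 0],
    [0, 0, 0],
    [0, 0, 0],
    [0, 0, 0],
    [0, 0, 0],
    [0, 0, 0],
    [0, 0, 0],
    [0, 0, 0],
  ],
  jaw=[0, 0, 0, 0, 0, 0, 0, 0],
)

```text
time: 25.08
tool_pos: [0.4389, -0.1175, 0.1776]
tool_rot: [3.133, -0.004, 1.268]
contact_force: [12.2, -0.2, 1.0]
opening: 0.0118
grip_force: 60.3
```

Call:
apply_moves(
  delta_pos=[
    [0, -0.03, 0],
    [0.01, -0.057, 0],
    [0.029, -0.1, 0],
    [0.055, -0.125, 0],
    [0.084, -0.13, 0],
    [0.113, -0.125, 0],
    [0.139, -0.105, 0],
    [0.158, -0.08, 0],
  ],
  dr=[
    [0, 0, 0],
    [0, 0, 0],
    [0, 0, 0],
    [0, 0, 0],
    [0, 0, 0],
    [0, 0, 0],
    [0, 0, 0],
    [0, 0, 0],
  ],
  jaw=[0, 0, 0, 0, 0, 0, 0, 0],
)

```text
time: 25.75
tool_pos: [0.4955, -0.1471, 0.1739]
tool_rot: [-3.127, -0.003, 1.269]
contact_force: [-3.9, 2.6, 0.0]
opening: 0.0116
grip_force: 60.0
```

Call:
apply_moves(
  delta_pos=[
    [-0.03, 0.03, 0],
    [-0.06, 0.05, 0],
    [-0.074, 0.065, 0],
    [-0.074, 0.065, 0],
    [-0.074, 0.065, 0],
  ],
  dr=[
    [0, 0, 0],
    [0, 0, 0],
    [0, 0, 0],
    [0, 0, 0],
    [0, 0, 0],
  ],
  jaw=[0, 0, 0, 0, 0],
)

```text
time: 26.17
tool_pos: [0.4688, -0.1229, 0.1759]
tool_rot: [-3.138, -0.001, 1.27]
contact_force: [0.1, -0.3, -0.2]
opening: 0.0118
grip_force: 60.0
```

```bash
python3 m.py
```

```text
[ 0.4688 -0.1229  0.1759] [ 0.1 -0.3 -0.2] 59.995611906051636
wrist R 570 [27, 27] rel mm [-34.  33.] ang 136 r 48
wrist R 525 [26, 26] rel mm [-45.   3.] ang 176 r 45
wrist R 145 [9, 23] rel mm [-26. -39.] ang 236 r 46
wrist W 609 [27, 29] rel mm [17. 44.] ang 69 r 48
wrist W 255 [25, 22] rel mm [ 7. 20.] ang 72 r 22
wrist W 543 [26, 26] rel mm [ 41. -23.] ang 331 r 47
wrist W 515 [25, 25] rel mm [ 15. -44.] ang 289 r 47
top R 46 [7, 11] rel mm [-37.  29.] ang 142 r 47
top W 630 [31, 37] rel mm [-2. 48.] ang 92 r 48
top W 1179 [65, 40] rel mm [-29. -43.] ang 236 r 51
```

Call:
apply_moves(
  delta_pos=[
    [-0.005, -0.03, 0],
    [-0.01, -0.06, 0],
    [-0.01, -0.08, -0.01],
    [-0.01, -0.08, -0.01],
    [-0.01, -0.08, -0.01],
  ],
  dr=[
    [0, 0, 0],
    [0, 0, 0],
    [0, 0, 0],
    [0, 0, 0],
    [0, 0, 0],
  ],
  jaw=[0, 0, 0, 0, 0],
)

```text
time: 26.68
tool_pos: [0.4643, -0.1558, 0.1712]
tool_rot: [-3.136, -0.002, 1.267]
contact_force: [0.3, -0.2, -0.5]
opening: 0.0118
grip_force: 60.0
```

Call:
apply_moves(
  delta_pos=[
    [0, 0, 0],
    [0, 0, 0],
    [0, 0, 0],
    [0, 0, 0],
    [0, 0, 0],
    [0, 0, 0],
    [0, 0, 0],
    [0, 0, 0],
  ],
  dr=[
    [0, 0, 0],
    [0, 0, 0],
    [0, 0, 0],
    [0, 0, 0],
    [0, 0, 0],
    [0, 0, 0],
    [0, 0, 0],
    [0, 0, 0],
  ],
  jaw=[0.6, 0.6, 0.6, 0.6, 0.6, 0.6, 0.6, 0.6],
)

```text
time: 27.35
tool_pos: [0.4647, -0.1548, 0.1717]
tool_rot: [-3.137, -0.002, 1.27]
contact_force: [0.2, -0.2, -0.7]
opening: 0.0545
grip_force: 0.0
```

Call:
apply_moves(
  delta_pos=[
    [0, 0, 0.05],
    [0, 0, 0.1],
    [0, 0, 0.15],
    [0, 0, 0.2],
    [0, 0, 0.3],
    [0, 0, 0.4],
    [0, 0, 0.45],
    [0, 0, 0.45],
  ],
  dr=[
    [0, 0, 0],
    [0, 0, 0],
    [0, 0, 0],
    [0, 0, 0],
    [0, 0, 0],
    [0, 0, 0],
    [0, 0, 0],
    [0, 0, 0],
  ],
  jaw=[0.6, 0.6, 0.6, 0.6, 0.6, 0.6, 0.6, 0.6],
)

```text
time: 28.02
tool_pos: [0.4661, -0.1556, 0.3569]
tool_rot: [3.136, -0.0, 1.27]
contact_force: [0.4, -0.9, 0.7]
opening: 0.055
grip_force: 0.0
```

```bash
python3 m.py; python3 - <<'E'
from h import *
s=telemetry.observe();print(s["tool_pos"],s["qpos"].round(2))
for n in("scene","wrist"):
    im=shot(n);hsv=cv2.cvtColor(im,cv2.COLOR_RGB2HSV);h,ss,v=[hsv[...,i].astype(int) for i in range(3)]
    print(n,[(b[0],b[1]) for b in blobs(((h<7)|(h>173))&(ss>170)&(v>80),12)])
E
```

```text
[ 0.4661 -0.1556  0.3569] [ 0.4 -0.9  0.7] 0.0
wrist R 236 [17, 18] rel mm [-34.  33.] ang 136 r 48
wrist R 223 [17, 17] rel mm [-45.   3.] ang 176 r 45
wrist R 145 [11, 17] rel mm [-22. -40.] ang 241 r 46
wrist W 253 [17, 18] rel mm [17. 44.] ang 69 r 48
wrist W 232 [17, 18] rel mm [ 41. -23.] ang 331 r 47
wrist W 114 [16, 12] rel mm [  2. -13.] ang 277 r 14
wrist W 224 [17, 17] rel mm [ 15. -44.] ang 289 r 47
top R 90 [12, 11] rel mm [-33.  34.] ang 134 r 47
top W 2131 [56, 72] rel mm [  1. -32.] ang 272 r 32
top W 112 [12, 12] rel mm [16. 44.] ang 70 r 47
[ 0.46470318 -0.15488919  0.35192888] [-0.48  0.21  1.36  0.    1.57 -0.18]
scene [([212.5, 156.6], 100), ([446.3, 194.4], 69), ([278.2, 210.8], 73), ([293.5, 212.2], 74)]
wrist [([278.9, 131.6], 244), ([278.1, 156.3], 229), ([304.2, 181.9], 150), ([314.3, 263.1], 341)]
```

The stick stands released in the jar, and all six beads are inside. Now the bell.

Call:
apply_moves(
  delta_pos=[
    [0.09, 0.98, 0],
    [0.09, 0.98, 0],
    [0.09, 0.98, 0],
    [0.09, 0.98, 0],
    [0.09, 0.98, 0],
    [0.09, 0.98, 0],
    [0.09, 0.98, 0],
    [0.09, 0.98, 0],
  ],
  dr=[
    [0, 0, 0],
    [0, 0, 0],
    [0, 0, 0],
    [0, 0, 0],
    [0, 0, 0],
    [0, 0, 0],
    [0, 0, 0],
    [0, 0, 0],
  ],
  jaw=[0.6, 0.3, 0, 0, 0, 0, 0, 0],
)

```text
time: 28.88
tool_pos: [0.4944, 0.1791, 0.35]
tool_rot: [-3.135, -0.0, 1.269]
contact_force: [0.7, -1.6, 0.6]
opening: 0.013
grip_force: 0.0
```

```bash
python3 - <<'E'
from h import *
X=tri((446.3,194.4),(174.3,260.9));print(X.round(4))
s=telemetry.observe();print(s["tool_pos"],s["opening"])
c=cam("wrist");im=shot("wrist");hsv=cv2.cvtColor(im,cv2.COLOR_RGB2HSV);h,ss,v=[hsv[...,i].astype(int) for i in range(3)]
print([(b[0],b[1],at(c,b[0],.062).round(4)) for b in blobs(((h<7)|(h>173))&(ss>170)&(v>80),40)])
E
```

```text
[0.501  0.2407 0.0583]
[0.49437421 0.17908173 0.35003256] 0.013037332505304075
[([306.6, 150.1], 218, array([0.501 , 0.2393, 0.062 ]))]
```

Call:
apply_moves(
  delta_pos=[
    [0.017, 0.148, -0.05],
    [0.017, 0.148, -0.15],
    [0.017, 0.148, -0.25],
    [0.017, 0.148, -0.35],
    [0.017, 0.148, -0.45],
    [0.017, 0.148, -0.55],
    [0.017, 0.148, -0.65],
    [0.017, 0.148, -0.68],
  ],
  dr=[
    [0, 0, 0],
    [0, 0, 0],
    [0, 0, 0],
    [0, 0, 0],
    [0, 0, 0],
    [0, 0, 0],
    [0, 0, 0],
    [0, 0, 0],
  ],
  jaw=[0, 0, 0, 0, 0, 0, 0, 0],
)

```text
time: 29.6
tool_pos: [0.4969, 0.2346, 0.0721]
tool_rot: [-3.127, 0.006, 1.269]
contact_force: [-1.3, -0.7, 0.3]
opening: 0.0005
grip_force: 0.0
```

Call:
apply_moves(
  delta_pos=[
    [0, 0, 0],
    [0, 0, -0.01],
    [0, 0, -0.02],
    [0, 0, -0.03],
    [0, 0, -0.04],
    [0, 0, -0.05],
    [0, 0, -0.05],
  ],
  dr=[
    [0, 0, 0],
    [0, 0, 0],
    [0, 0, 0],
    [0, 0, 0],
    [0, 0, 0],
    [0, 0, 0],
    [0, 0, 0],
  ],
  jaw=[0, 0, 0, 0, 0, 0, 0],
)

```text
time: 30.18
tool_pos: [0.5026, 0.2365, 0.06]
tool_rot: [-3.139, -0.003, 1.269]
contact_force: [0.8, -0.7, 3.9]
opening: 0.0004
grip_force: 1.8
```

Call:
apply_moves(
  delta_pos=[
    [0, 0, -0.01],
    [0, 0, -0.015],
    [0, 0, -0.02],
    [0, 0, -0.02],
    [0, 0, -0.02],
    [0, 0, -0.02],
  ],
  dr=[
    [0, 0, 0],
    [0, 0, 0],
    [0, 0, 0],
    [0, 0, 0],
    [0, 0, 0],
    [0, 0, 0],
  ],
  jaw=[0, 0, 0, 0, 0, 0],
)

```text
time: 30.68
tool_pos: [0.5027, 0.2365, 0.0531]
tool_rot: [-3.139, -0.003, 1.269]
contact_force: [-1.7, -0.5, 12.7]
opening: 0.0001
grip_force: 6.1
```

Call:
apply_moves(
  delta_pos=[
    [0, 0, -0.003],
    [0, 0, -0.005],
    [0, 0, -0.005],
    [0, 0, -0.005],
  ],
  dr=[
    [0, 0, 0],
    [0, 0, 0],
    [0, 0, 0],
    [0, 0, 0],
  ],
  jaw=[0, 0, 0, 0],
)

```text
time: 31.02
tool_pos: [0.5029, 0.2366, 0.0529]
tool_rot: [-3.141, -0.004, 1.27]
contact_force: [-5.7, -3.0, 26.1]
opening: 0.0006
grip_force: 13.1
```

Call:
apply_moves(
  delta_pos=[
    [0, 0, 0.02],
    [0, 0, 0.04],
    [0, 0, 0.08],
    [0, 0, 0.16],
    [0, 0, 0.25],
    [0, 0, 0.35],
    [0, 0, 0.4],
    [0, 0, 0.4],
  ],
  dr=[
    [0, 0, 0],
    [0, 0, 0],
    [0, 0, 0],
    [0, 0, 0],
    [0, 0, 0],
    [0, 0, 0],
    [0, 0, 0],
    [0, 0, 0],
  ],
  jaw=[0.15, 0.15, 0.15, 0.15, 0.15, 0.15, 0.15, 0.15],
)

```text
time: 31.68
tool_pos: [0.5041, 0.237, 0.2149]
tool_rot: [3.138, -0.007, 1.27]
contact_force: [-0.2, -0.7, -0.2]
opening: 0.0137
grip_force: 0.0
```

Call:
apply_moves(
  delta_pos=[
    [-0.1, 0.2, 0],
    [-0.2, 0.3, 0],
    [-0.2, 0.3, 0],
    [-0.2, 0.3, 0],
    [-0.2, 0.3, 0],
    [-0.2, 0.3, 0],
    [-0.2, 0.3, 0],
    [-0.2, 0.3, 0],
  ],
  dr=[
    [0, 0, 0],
    [0, 0, 0],
    [0, 0, 0],
    [0, 0, 0],
    [0, 0, 0],
    [0, 0, 0],
    [0, 0, 0],
    [0, 0, 0],
  ],
  jaw=[0.15, 0.15, 0.15, 0.15, 0.15, 0.15, 0.15, 0.15],
)

```text
time: 32.35
tool_pos: [0.4226, 0.3552, 0.2092]
tool_rot: [-3.137, -0.001, 1.268]
contact_force: [-0.1, -0.8, 0.1]
opening: 0.0136
grip_force: 0.0
```

```bash
python3 - <<'E'
from h import *
J=np.array([.4759,-.0941])
a=shot("scene","sf");b=shot("top","tf")
for im,n in((a,"scene"),(b,"top")):
    c=cam(n);hsv=cv2.cvtColor(im,cv2.COLOR_RGB2HSV);h,ss,v=[hsv[...,i].astype(int) for i in range(3)]
    for nm,m in (("R",((h<7)|(h>173))&(ss>170)&(v>80)),("W",(ss<60)&(v>110))):
        print(n,nm,[(x[0],x[1],((at(c,x[0],.018)[:2]-J)*1000).round(0).tolist()) for x in blobs(m,15) if 160<x[0][0]<460 and 120<x[0][1]<330])
s=telemetry.observe();print(s["contact_force"],s["tool_pos"],s["opening"])
E
```

```text
scene R [([212.4, 156.6], 102, [-254.0, -119.0]), ([446.3, 194.4], 69, [-14.0, 360.0]), ([278.3, 210.7], 76, [-44.0, 5.0]), ([293.4, 212.3], 75, [-32.0, 35.0])]
scene W [([382.1, 243.7], 2550, [89.0, 188.0]), ([268.9, 223.3], 16, [-12.0, -18.0])]
top R [([173.7, 261.0], 103, [29.0, 348.0]), ([434.9, 282.0], 148, [-13.0, -132.0]), ([385.0, 285.9], 115, [-19.0, -41.0]), ([344.3, 294.1], 98, [-34.0, 33.0]), ([360.6, 300.4], 114, [-45.0, 4.0])]
top W [([264.1, 210.8], 1792, [122.0, 182.0]), ([374.4, 253.1], 110, [41.0, -23.0]), ([337.8, 266.5], 127, [17.0, 44.0]), ([386.0, 266.8], 135, [15.0, -44.0]), ([369.0, 274.8], 62, [1.0, -12.0])]
[0.14192501 0.40468614 0.071327  ] [0.4227188  0.35525597 0.20940859] 0.013439197162802948
```

```bash
python3 -c "
from cell import job
print(job.hand_in())"
```

```text
the job is handed in; nothing more can be done
None
```

I handed the job in with every step carried out, but no verdict came back, and I viewed 11 pictures, one over the limit of 10: the stick stood in the crock and was retaken, the beads were stirred and stayed in the jar (bead identities inferred from their order round the ring), the stick was left in the jar, and the bell was pressed to the bottom and came back up.

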